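# Load the twin jar shaker and set its air valve

## Task

Get the glaze shaker ready: first stand the white and the blue black-lidded jar upright in the two cells of the shaker tray, one jar to a cell (either way round), and let go of them; leave the olive jar with the white lid where it is. Then take the black handle on the blue valve wheel, screw the valve fully shut (clockwise from above) to its stop, and back it off exactly two full turns counterclockwise. Finish still gripping the handle at that setting: do not let go of it at the end.

Things in the scene. Friction and masses are not known exactly. Their poses are not given: they have to be found in the camera images.
- white_jar: white glaze jar with a black screw lid, loose, upright cylinder 65 mm in diameter, 86 mm high (the fixed lid, 62 mm in diameter, is the top 16 mm), 0.17 to 0.34 kg; origin at the centre of its underside, z up
- blue_jar: blue glaze jar with a black screw lid, same size and range of weight as the white one; origin at the centre of its underside, z up. The white and blue jars stand one to the left of the shaker and one to its right, and may be exchanged
- olive_jar: olive glaze jar with a white lid, same size, loose bystander at the far left; stays where it is. Origin at the centre of its underside
- shaker: jar shaker, fixed to the table: grey slab 116 mm (its x) by 208 mm (its y) with an open aluminium tray of two square cells side by side along its y. Each cell is 88 x 88 mm inside; walls and divider are 4 mm thick with their top edges 58 mm above the table; the cell floors are 18 mm above the table. Origin on the table under its centre; turned by up to 0.25 rad about z.
- cell_left (a point): centre of the floor of the shaker's left cell (its +y side), 18 mm above the table
- cell_right (a point): centre of the floor of the shaker's right cell (its -y side), 18 mm above the table. The corner of a fixed wooden drawer cabinet, about 0.2 m high, stands close behind the shaker: keep the gripper clear of it
- wheel_axis (a point): centre of the blue horizontal valve wheel (rim 110 mm across its centre line, rim bar 12 mm thick), on its vertical axis, 101 mm above the table, at mid-height of the rim. The valve body is fixed to the table
- wheel_handle: black upright crank handle on the wheel's rim, a barrel 22 to 25 mm in diameter standing from 107 to 162 mm above the table, 55 mm from the wheel's axis; it revolves freely on its own pin, so a gripper that pinches it from above can carry it round in a circle without turning the wrist. Origin on the handle's own axis, 95 mm above the table
- handle_grip (a point): middle of the black handle, the point to pinch, 140 mm above the table
- valve_wheel (a joint): angle of the valve wheel in rad: 0 = shut, hard against the stop; grows counterclockwise from above as the valve opens (one turn = 6.283; two turns = 12.566). It starts somewhere between a third of a turn and nine tenths of a turn open, has light friction (about 0.06 N m, some 1 N at the handle) and stays where it is left

How it is judged:
On the way, in this order (a step that is already met when the one before it is completed fails the run):
1. the white and the blue jar stand upright in the shaker's two cells, one to a cell, and are let go ((((horizontal distance between white_jar and cell_left below 0.02 m and z of white_jar in the frame of shaker between 0.012 and 0.024 m and angle between white_jar's own z axis and vertical below 0.1 rad) and (horizontal distance between blue_jar and cell_right below 0.02 m and z of blue_jar in the frame of shaker between 0.012 and 0.024 m and angle between blue_jar's own z axis and vertical below 0.1 rad)) or ((horizontal distance between white_jar and cell_right below 0.02 m and z of white_jar in the frame of shaker between 0.012 and 0.024 m and angle between white_jar's own z axis and vertical below 0.1 rad) and (horizontal distance between blue_jar and cell_left below 0.02 m and z of blue_jar in the frame of shaker between 0.012 and 0.024 m and angle between blue_jar's own z axis and vertical below 0.1 rad))) and contact force between the fingers and white_jar below 0.2 N and contact force between the fingers and blue_jar below 0.2 N), for 0.2 s.
2. the fingers on its handle, the valve wheel is screwed shut against its stop (value of joint valve_wheel below 0.08 rad and contact force between the fingers and wheel_handle above 0.5 N), for 0.1 s.
At the end, for the whole second after the job is handed in: Both jars stand upright on the cell floors, one to a cell (within 20 mm of its centre), untouched; the wheel is at rest two turns open from its stop (12.57 rad, within 0.25); the fingers still grip the black handle (over 3 N, within 40 mm of its middle) (all of step 1 and value of joint valve_wheel between 12.316 and 12.816 rad and not (velocity of joint valve_wheel above 0.05 rad/s or velocity of joint valve_wheel below -0.05 rad/s) and contact force between the fingers and wheel_handle above 3 N and distance between the grasp point and handle_grip below 0.04 m); the arm keeps its last pose, push and grip.
It fails at once if the olive jar is moved by more than 25 mm (distance of olive_jar from where it was at the start of the episode above 0.025 m).
It fails at once if a jar is tipped over (angle between any of white_jar, blue_jar, olive_jar's own z axis and vertical above 0.7 rad).
It also fails if it takes over 72 s, if anything falls off the work surface, if the arm or the gripper's body presses on something with over 40 N, if the wrist force passes 120 N, or if a joint passes its speed limit or range.

## Robot

A 6-joint arm with a two-finger parallel gripper is mounted at the origin on the work surface; the furniture and walls round the work are solid. World frame = base frame: x ahead of the robot, y to its left, z up, the work surface at z = 0. Lengths are in m, angles in rad, forces in N, time in s.
With the tool pointing down it reaches from about 0.4 to 0.925 m from the base axis. Payload 3.4 kg.
Tool frame: the origin (TCP) lies on the centre line of the jaws, within the pads' length; the fingertips stand 25 mm ahead of it and the grasp point (between the pads) lies 6 mm ahead of it (finger_overhang is the distance from the TCP to the fingertips, in m); x points along the fingers, y is the direction in which the jaws open and shut, and the axes are right-handed (so a half turn about x gives the same grasp; the last joint's range is limited). The gripper opens to 85 mm and grips with 20 to 120 N. Pads are 22 mm wide; open, the fingers measure 114 mm over their backs; the gripper's body (76 mm by 85 mm) begins 54 mm behind the grasp point. The pads swing forward as they close: fully open they stand 13 mm farther back than shut.
Start: joints at [-1.181, 0.307, 1.506, -0, 1.328, -0.073], TCP at [0.257, -0.514, 0.221] pointing down, gripper open.
Joint ranges: [-3.12, 3.12], [-1.05, 2.28], [0.14, 2.33], [-1.42, 4.57], [0.1, 2.73], [-2.68, 2.68]. Speed limits (rad/s): [2.57, 2.57, 3.14, 3.14, 3.14, 3.14].

## Interface

Orientations are given as a unit quaternion [w, x, y, z].
In Python, from workcell import read_state, camera, finish_job, finger_overhang gives the robot as it stands.
- The arm moves only by the tool apply_moves, never from a script. Its argument "commands" is a list that holds one entry, the list of rows, each a list of 5 numbers: the shift along the tool's x, y, z in mm, then the turn about the tool's x in degrees, then the finger opening in mm, from 0 to 85.4. A call has 1 to 8 rows; each row is the pose to reach, as a shift and turn from the pose measured when the call began, along the tool's axes at that moment; what a row does not reach only later rows make up. A row lasts 1/10 s, in which the tool goes at most 50 mm and 8.59 degrees, less where a joint would pass 70% of its speed; a pose out of reach is approached as far as the arm can. A call with a gripper value outside its range is refused whole. The fingers move at their own pace and stop on an object; "force" is the grip in N (left out, the last holds). Time passes only in rows, so rows that repeat a pose let the fingers close. It gives the time, the measured TCP pose, the force and the opening at its end, in the units of the state.
- read_state(): the state, without advancing time (a new reading comes with each control period).
- camera(name): name is "scene" or "top"; returns a dict with "pixels" (400x640x3 uint8, red, green, blue), "depth" (400x640 float32, m along the optical axis (not along the pixel's ray), 0 where there is no reading), "fx", "fy", "cx", "cy" (pixels), "cam_to_world" (4x4, takes a point from camera to world coordinates). Camera axes: x right, y down, z forward; pixel columns grow to the right and rows downward; lengths in m; the calibration is good to about 2 mm. A picture is of the moment at which its call begins.
- finish_job(): hands the job in, once; it reports no verdict.
The state is a dict: "time": time; "joint_positions": joint angles; "qvel": joint speeds; "joint_torque": joint torques, N m; "tcp_pos": TCP position; "ee_rot": TCP orientation; "ft_force": force on the tool from outside, world axes, zero at the start; "wrist_torque": the same for the moment, N m; "grip_width": opening from 0.0 (shut) to 1.0 (fully open).
Only numpy, scipy, OpenCV 4.12 (cv2) and the standard library are available. Lean on these libraries where they do the work, as an engineer would, in place of code of your own. Each camera call takes 0.05 s, during which the arm holds its last target.

## Working session

There is one attempt and no reset: what is moved stays moved. The work goes in short steps, Python scripts to look and compute and a tool call to move; the robot and the scene stay as the last step left them, time stands still between calls to the robot, and variables do not carry over. Pictures are saved under pics/ and viewed, and the job is handed in when it is done.

Besides the shell and the picture viewer there is one more tool, called after ">>>" as name([rows], argument=value, ...), one row to a line, values as JSON. apply_moves: Moves the arm, as the interface text tells. Its arguments: {"type":"object","properties":{"commands":{"type":"array","items":{"type":"array","items":{"type":"array","items":{"type":"number"}}}},"force":{"type":"number"}},"required":["commands"]}

```bash
ls; mkdir -p pics
cat > h.py <<'E'
import numpy as np, cv2
from workcell import read_state, camera, finish_job, finger_overhang
def snap(name,fn):
    c=camera(name); np.savez(''+fn+'.npz',**c)
    cv2.imwrite('pics/'+fn+'.png',cv2.cvtColor(c['pixels'],cv2.COLOR_RGB2BGR)); return c
def load(fn): return dict(np.load(''+fn+'.npz'))
def cloud(c):
    d=c['depth']; v,u=np.mgrid[:d.shape[0],:d.shape[1]]
    P=np.stack([(u-c['cx'])/c['fx']*d,(v-c['cy'])/c['fy']*d,d],-1)
    T=c['cam_to_world']; return P@T[:3,:3].T+T[:3,3]
E
python3 - <<'E'
from h import *
s=read_state(); print({k:np.round(v,4) for k,v in s.items()}, finger_overhang)
for n in('top','scene'):
    c=snap(n,n+'0'); print(c['cam_to_world'].round(3),c['fx'])
E
```

```text
pics
{'time': np.float64(0.0), 'joint_positions': array([-1.1805,  0.3076,  1.5077, -0.    ,  1.3284, -0.0735]), 'qvel': array([ 0.    ,  0.0021,  0.0022,  0.0008, -0.0016,  0.0002]), 'joint_torque': array([-7.00000e-04, -4.57559e+01, -2.51913e+01, -1.00000e-04,
        1.31000e-02, -0.00000e+00]), 'tcp_pos': array([ 0.2569, -0.5136,  0.22  ]), 'ee_rot': array([-0.1618, -0.6881, -0.1632,  0.6883]), 'ft_force': array([-0.3954,  0.4698, -0.6562]), 'wrist_torque': array([-0.039 , -0.0055, -0.028 ]), 'grip_width': np.float64(0.9977)} 0.025
[[-0.02  -0.987  0.159  0.291]
 [-0.999  0.014 -0.043  0.223]
 [ 0.04  -0.16  -0.986  1.322]
 [ 0.     0.     0.     1.   ]] 466.4534929810037
[[-0.849 -0.224  0.478  0.038]
 [-0.528  0.376 -0.762  0.911]
 [-0.009 -0.899 -0.437  0.561]
 [ 0.     0.     0.     1.   ]] 447.6744967995708
```

View pics/top0.png

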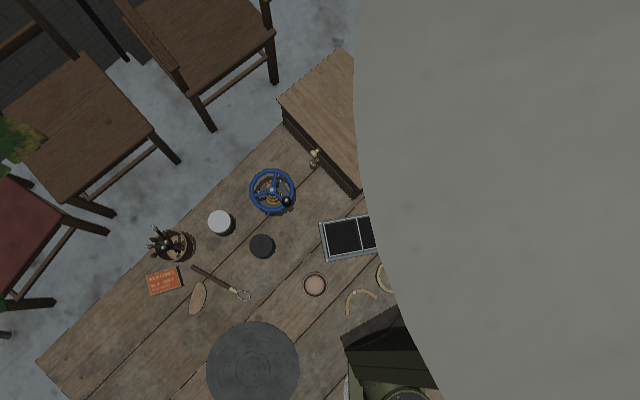

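View pics/scene0.png

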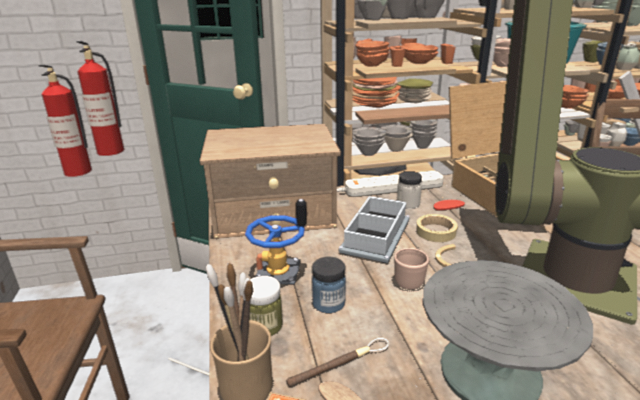

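The top view shows the blue jar's lid at (262,245), the olive jar's lid at (220,222), the wheel at (272,190) with its handle at (287,202), and the tray partly hidden by the arm. In the scene view the white jar is at (410,188), the blue one at (329,285) and the handle at (301,213).

Run:
```python
from h import *
t=load('top0'); s=load('scene0'); Pt=cloud(t); Ps=cloud(s)
def at(P,u,v): print((u,v),P[v,u].round(4))
print('top: blue lid, olive lid, handle, hub, tray corner TL, divider, floor');[at(Pt,*p) for p in [(262,245),(220,222),(287,202),(272,189),(322,222),(357,232),(342,238),(300,300)]]
print('scene');[at(Ps,*p) for p in [(410,176),(329,268),(301,202),(370,215),(262,290)]]
def circ(P,box,zlo,zhi,r):
    u0,u1,v0,v1=box; Q=P[v0:v1,u0:u1].reshape(-1,3); Q=Q[(Q[:,2]>zlo)&(Q[:,2]<zhi)]
    (c,rr)=cv2.minEnclosingCircle(Q[:,:2].astype(np.float32)); print(box,len(Q),np.round(c,4),round(rr,4),'mean',Q.mean(0).round(4),'med',np.median(Q,0).round(4))
circ(Pt,(242,282,226,264),.078,.095,0)
circ(Pt,(200,240,203,240),.078,.095,0)
circ(Ps,(392,428,166,186),.080,.092,0)
circ(Ps,(305,350,254,285),.080,.092,0)
circ(Pt,(240,305,160,222),.09,.112,0)
circ(Pt,(275,300,190,215),.155,.17,0)
circ(Ps,(285,315,190,235),.125,.17,0)
for n,P,im,b in(('top',Pt,t,(230,390,140,290)),('scene',Ps,s,(330,440,160,270))):
    u0,u1,v0,v1=b
    cv2.imwrite(f'pics/crop_{n}.png',cv2.cvtColor(cv2.resize(im['pixels'][v0:v1,u0:u1],None,fx=5 if n=='scene' else 4.8,fy=5 if n=='scene' else 4,interpolation=cv2.INTER_CUBIC) if n=='scene' else cv2.resize(im['pixels'][v0:v1,u0:u1],None,fx=4,fy=4,interpolation=cv2.INTER_CUBIC),cv2.COLOR_RGB2BGR))
```

```text
top: blue lid, olive lid, handle, hub, tray corner TL, divider, floor
(262, 245) [0.3959 0.3286 0.0872]
(220, 222) [0.4588 0.4395 0.0867]
(287, 202) [0.4971 0.2595 0.1609]
(272, 189) [0.5414 0.3003 0.1106]
(322, 222) [0.4636 0.166  0.02  ]
(357, 232) [0.4324 0.0695 0.033 ]
(342, 238) [0.4175 0.1108 0.0201]
(300, 300) [ 0.2485  0.2308 -0.002 ]
scene
(410, 176) [ 0.4244 -0.1252  0.0863]
(329, 268) [0.3922 0.337  0.0844]
(301, 202) [0.4993 0.2673 0.161 ]
(370, 215) [0.4418 0.0716 0.0563]
(262, 290) [0.4563 0.45   0.0843]
(242, 282, 226, 264) 441 [0.3966 0.3323] 0.0315 mean [0.3962 0.3318 0.0871] med [0.3961 0.3313 0.087 ]
(200, 240, 203, 240) 441 [0.4628 0.4434] 0.0319 mean [0.4623 0.4429 0.087 ] med [0.4618 0.4426 0.0869]
(392, 428, 166, 186) 207 [ 0.4282 -0.1346] 0.033 mean [ 0.4269 -0.1301  0.0844] med [ 0.4266 -0.1293  0.0846]
(305, 350, 254, 285) 581 [0.397  0.3323] 0.0318 mean [0.3956 0.3355 0.0849] med [0.3953 0.3356 0.0852]
(240, 305, 160, 222) 704 [0.542 0.302] 0.061 mean [0.5434 0.3054 0.1064] med [0.5404 0.303  0.1066]
(275, 300, 190, 215) 64 [0.5029 0.2622] 0.0113 mean [0.5023 0.2623 0.1613] med [0.5017 0.262  0.1613]
(285, 315, 190, 235) 220 [0.5029 0.2635] 0.0125 mean [0.5006 0.2679 0.1455] med [0.4994 0.2694 0.1461]
```

View pics/crop_top.png

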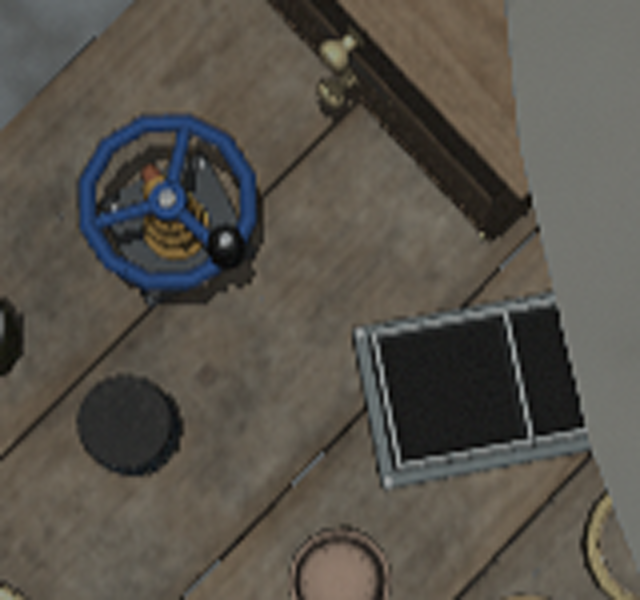

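View pics/crop_scene.png

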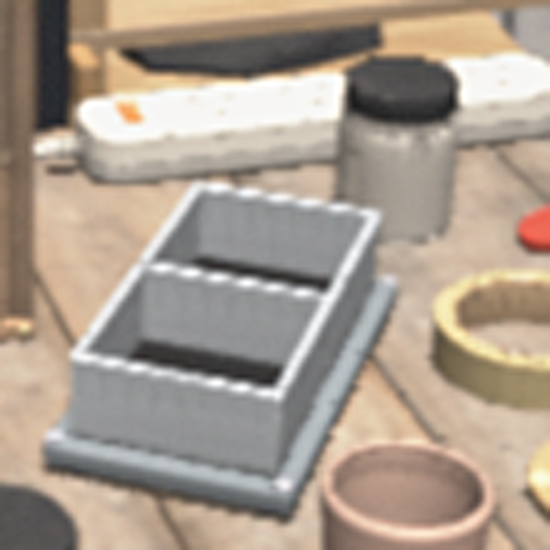

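Run:
```python
from h import *
from scipy.optimize import least_squares
t=load('top0'); s=load('scene0'); Pt=cloud(t); Ps=cloud(s)
sub=Ps[190:270,335:415].reshape(-1,3)
for lo,hi in((.052,.064),):
    Q=sub[(sub[:,2]>lo)&(sub[:,2]<hi)]; Q=Q[(Q[:,0]>.3)&(Q[:,0]<.56)]
    print(len(Q), cv2.minAreaRect(Q[:,:2].astype(np.float32)), Q.mean(0))
# top-camera rim
sub=Pt[205:270,312:365].reshape(-1,3);Q=sub[(sub[:,2]>.050)&(sub[:,2]<.066)];print(len(Q),cv2.minAreaRect(Q[:,:2].astype(np.float32)))
# project corners from crop pixel readings with known z: scene rim corners
def ray(c,u,v,z):
    T=c['cam_to_world']; d=T[:3,:3]@np.array([(u-c['cx'])/c['fx'],(v-c['cy'])/c['fy'],1]); o=T[:3,3]; return o+d*(z-o[2])/d[2]
f=lambda x,y:(330+(x-2)/5,160+(y-2)/5)
print('rim corners');
for p in[(75,357),(280,395),(380,212),(198,186)]: print(ray(s,*f(*p),.058).round(4))
g=lambda x,y:(230+(x-2)/4,140+(y-2)/4)
print('top: rim left-far, left-near corners, divider far,near; cabinet corner z.2')
for p in[(374,334),(400,467),(508,311),(533,440)]: print(ray(t,*g(*p),.058).round(4))
for p in [(356,331),(388,486)]: print('slab',ray(t,*g(*p),.018).round(4))
# cabinet cloud
for P,b in((Pt,(270,362,40,205)),(Ps,(195,345,120,235))):
    Q=P[b[2]:b[3],b[0]:b[1]].reshape(-1,3);Q=Q[(Q[:,2]>.12)&(Q[:,2]<.26)&(Q[:,0]>.3)]
    h=cv2.convexHull(Q[:,:2].astype(np.float32))[:,0]; print(len(Q),Q[:,2].max(),cv2.minAreaRect(Q[:,:2].astype(np.float32))); print(cv2.approxPolyDP(h,.02,True)[:,0].round(3))
from scipy.spatial.transform import Rotation as R
q=read_state()['ee_rot'];print(R.from_quat(q[[1,2,3,0]]).as_matrix().round(4))
```

```text
584 ((0.43088045716285706, 0.08382370322942734), (0.1883031129837036, 0.35605454444885254), 20.997488021850586) [0.40501539 0.09312441 0.05562457]
241 ((0.42085930705070496, 0.10155102610588074), (0.09606006741523743, 0.11796063929796219), 9.676507949829102)
rim corners
[0.4551 0.1688 0.058 ]
[0.3644 0.1514 0.058 ]
[ 0.3953 -0.031   0.058 ]
[ 0.4858 -0.011   0.058 ]
top: rim left-far, left-near corners, divider far,near; cabinet corner z.2
[0.4558 0.165  0.058 ]
[0.3649 0.1493 0.058 ]
[0.4703 0.0726 0.058 ]
[0.3816 0.0584 0.058 ]
slab [0.4633 0.1759 0.018 ]
slab [0.3542 0.1556 0.018 ]
6416 0.21360194371328012 ((0.6962800025939941, 0.18146280944347382), (0.40252482891082764, 0.20130349695682526), 1.6753615140914917)
[[0.899 0.118]
 [0.755 0.284]
 [0.494 0.267]
 [0.522 0.076]
 [0.863 0.086]]
8344 0.20603102874934953 ((0.6588208079338074, 0.15759438276290894), (0.311829149723053, 0.38739725947380066), 41.293766021728516)
[[ 0.899  0.119]
 [ 0.752  0.285]
 [ 0.493  0.268]
 [ 0.52   0.083]
 [ 0.662 -0.08 ]]
[[-7.000e-04  4.474e-01 -8.944e-01]
 [ 1.800e-03 -8.944e-01 -4.474e-01]
 [-1.000e+00 -1.900e-03 -1.000e-04]]
```

```bash
cat >> h.py <<'E'
from scipy.spatial.transform import Rotation as R
def pose():
    s=read_state(); M=R.from_quat(np.array(s['ee_rot'])[[1,2,3,0]]).as_matrix(); return np.array(s['tcp_pos']),M
def heading():
    p,M=pose(); return np.degrees(np.arctan2(M[1,1],M[0,1]))
def plan(wps, step=45, turn=8):
    """wps: (x,y,z,heading_deg or None,opening). prints rows in tool axes at the start"""
    p0,M=pose(); h0=np.degrees(np.arctan2(M[1,1],M[0,1])); cur=p0; ch=h0; rows=[]
    for w in wps:
        t=np.array(w[:3],float); h=ch if w[3] is None else w[3]
        dh=(h-ch+180)%360-180
        n=w[5] if len(w)>5 else max(1,int(np.ceil(max(np.linalg.norm(t-cur)*1000/step,abs(dh)/turn))))
        for i in range(1,n+1):
            q=cur+(t-cur)*i/n; hh=ch+dh*i/n
            d=M.T@(q-p0)*1000; rows.append([*np.round(d,1).tolist(),round(-(hh-h0),1),w[4]])
        cur=t; ch=ch+dh
    for i in range(0,len(rows),8): print([ [float(x) for x in r] for r in rows[i:i+8]])
def st():
    s=read_state(); print('t',round(float(s['time']),2),'tcp',np.round(s['tcp_pos'],4),'head',round(heading(),1),'f',np.round(s['ft_force'],1),'grip',round(float(s['grip_width'])*85.4,1),'q',np.round(s['joint_positions'],2))
E
python3 - <<'E'
from h import *
a=np.radians
c=lambda ang,r,z,h:(r*np.cos(a(ang)),r*np.sin(a(ang)),z,h,85)
plan([c(-50,.55,.30,-50),c(-36,.53,.33,-36),c(-22,.52,.33,-24),c(-8,.515,.33,-12),c(6,.515,.33,0),c(20,.515,.33,10),c(34,.515,.33,10),(.397,.332,.2,10,85)],step=48)
E
```

```text
[[-20.0, -9.9, -31.9, -3.4, 85.0], [-39.9, -19.8, -63.8, -6.7, 85.0], [-59.9, -29.6, -95.8, -10.1, 85.0], [-79.8, -39.5, -127.7, -13.4, 85.0], [-89.8, -61.0, -166.5, -18.1, 85.0], [-99.8, -82.6, -205.3, -22.8, 85.0], [-109.7, -104.1, -244.1, -27.4, 85.0], [-109.7, -131.0, -277.4, -31.4, 85.0]]
[[-109.6, -157.8, -310.7, -35.4, 85.0], [-109.5, -184.6, -344.1, -39.4, 85.0], [-109.5, -217.2, -370.7, -43.4, 85.0], [-109.4, -249.7, -397.4, -47.4, 85.0], [-109.3, -282.3, -424.0, -51.4, 85.0], [-109.3, -319.4, -443.4, -55.4, 85.0], [-109.2, -356.5, -462.8, -59.4, 85.0], [-109.1, -393.6, -482.2, -63.4, 85.0]]
[[-109.0, -434.2, -492.0, -66.8, 85.0], [-109.0, -474.9, -501.8, -70.1, 85.0], [-108.9, -515.6, -511.6, -73.4, 85.0], [-108.8, -557.4, -511.3, -73.4, 85.0], [-108.7, -599.3, -511.0, -73.4, 85.0], [-108.6, -641.1, -510.7, -73.4, 85.0], [-65.3, -658.6, -508.3, -73.4, 85.0], [-21.9, -676.1, -505.9, -73.4, 85.0]]
[[21.5, -693.6, -503.6, -73.4, 85.0]]
```

>>> apply_moves([
  [[-20, -10, -32, -3.4, 85], [-40, -20, -64, -6.7, 85], [-60, -30, -96, -10, 85], [-80, -40, -128, -13.4, 85], [-90, -61, -166, -18, 85], [-100, -83, -205, -23, 85], [-110, -104, -244, -27, 85], [-110, -131, -277, -31, 85]],
])

```text
time: 0.9
tcp_pos: [0.4481, -0.2718, 0.3314]
ee_rot: [0.342, 0.62, 0.341, -0.619]
ft_force: [1.3, -0.4, 0.2]
grip_width: 0.997
```

Run:
```python
from h import *
st()
a=np.radians
c=lambda ang,r,z,h:(r*np.cos(a(ang)),r*np.sin(a(ang)),z,h,85)
plan([c(-22,.52,.33,-24),c(-8,.515,.33,-12),c(6,.515,.33,0)],step=48)
```

```text
t 0.9 tcp [ 0.4481 -0.2718  0.3314] head -32.3 f [ 1.3 -0.4  0.2] grip 85.1 q [-0.63  0.17  1.42  0.    1.55 -0.06]
[[0.8, -6.2, -41.7, -4.1, 85.0], [1.5, -12.3, -83.3, -8.3, 85.0], [1.5, -26.4, -123.0, -12.3, 85.0], [1.6, -40.4, -162.6, -16.3, 85.0], [1.6, -54.5, -202.3, -20.3, 85.0], [1.6, -76.2, -238.1, -24.3, 85.0], [1.6, -97.9, -273.8, -28.3, 85.0], [1.6, -119.6, -309.6, -32.3, 85.0]]
```

>>> apply_moves([
  [[1, -6, -42, -4, 85], [1.5, -12, -83, -8, 85], [1.5, -26, -123, -12, 85], [1.5, -40, -163, -16, 85], [1.5, -55, -202, -20, 85], [1.5, -76, -238, -24, 85], [1.5, -98, -274, -28, 85], [1.5, -120, -310, -32, 85]],
])

```text
time: 1.7
tcp_pos: [0.5115, 0.0561, 0.3297]
ee_rot: [0.5, 0.501, 0.499, -0.5]
ft_force: [0.3, 0.0, -0.2]
grip_width: 0.995
```

Run:
```python
from h import *
st()
a=np.radians
c=lambda ang,r,z,h:(r*np.cos(a(ang)),r*np.sin(a(ang)),z,h,85)
plan([c(20,.515,.33,10),c(34,.515,.31,10),(.397,.332,.22,10,85)],step=48)
```

```text
t 1.7 tcp [0.5115 0.0561 0.3297] head -0.1 f [ 0.3  0.  -0.2] grip 85.0 q [0.03 0.15 1.44 0.   1.54 0.03]
[[-0.1, -9.3, -40.0, -3.4, 85.0], [-0.2, -18.5, -80.0, -6.7, 85.0], [-0.3, -27.8, -120.0, -10.1, 85.0], [6.3, -46.9, -157.3, -10.1, 85.0], [13.0, -65.9, -194.5, -10.1, 85.0], [19.7, -85.0, -231.8, -10.1, 85.0], [49.7, -95.0, -246.4, -10.1, 85.0], [79.7, -105.1, -261.1, -10.1, 85.0]]
[[109.7, -115.1, -275.7, -10.1, 85.0]]
```

>>> apply_moves([
  [[0, -9, -40, -3.4, 85], [0, -18, -80, -6.7, 85], [0, -28, -120, -10, 85], [6, -47, -157, -10, 85], [13, -66, -195, -10, 85], [20, -85, -232, -10, 85], [50, -100, -255, -10, 85], [80, -115, -276, -10, 85]],
])

```text
time: 2.5
tcp_pos: [0.3964, 0.334, 0.2493]
ee_rot: [0.542, 0.456, 0.541, -0.454]
ft_force: [0.5, 0.6, 0.2]
grip_width: 0.995
```

Run:
```python
from h import *
st()
for n in('top','scene'): snap(n,n+'1')
plan([(.3968,.3323,.15,10,85),(.3968,.3323,.068,10,85),(.3968,.3323,.068,10,85,1)],step=30)
```

```text
t 2.5 tcp [0.3964 0.334  0.2493] head 10.0 f [0.5 0.6 0.2] grip 85.0 q [ 0.62  0.2   1.58 -0.    1.36  0.44]
[[23.8, 1.3, 0.2, 0.0, 85.0], [47.6, 2.6, 0.3, 0.1, 85.0], [71.3, 3.9, 0.5, 0.1, 85.0], [95.1, 5.2, 0.7, 0.1, 85.0], [122.5, 5.5, 0.6, 0.1, 85.0], [149.8, 5.7, 0.5, 0.1, 85.0], [177.1, 5.9, 0.5, 0.1, 85.0], [177.1, 5.9, 0.5, 0.1, 85.0]]
```

View pics/top1.png

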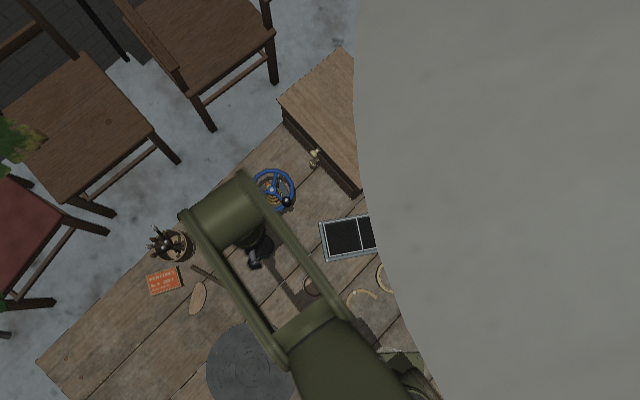

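View pics/scene1.png

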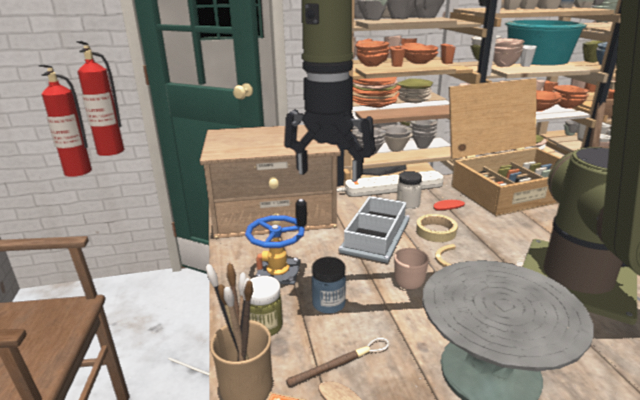

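Blue jar (329,285 in scene) is clear below the open gripper. The grey shape in the top view is not the arm, so I'll check where it is, then descend.

Run:
```python
from h import *
P=cloud(load('top1')); print([P[v,u].round(3) for u,v in((380,100),(500,200),(600,350),(450,380))])
s=load('scene1')
cv2.imwrite('pics/w.png',cv2.cvtColor(cv2.resize(s['pixels'][160:220,380:440],None,fx=10,fy=10,interpolation=cv2.INTER_CUBIC),cv2.COLOR_RGB2BGR))
```

```text
[array([0.331, 0.205, 1.224]), array([0.306, 0.185, 1.237]), array([0.279, 0.171, 1.239]), array([0.271, 0.192, 1.221])]
```

>>> apply_moves([
  [[24, -1, 0, 0, 85], [48, -1.5, -0.5, 0, 85], [71, -1.5, -1, 0, 85], [95, -1.5, -1.5, 0, 85], [123, -1.5, -1.5, 0, 85], [150, -1.5, -1.5, 0, 85], [150, -1.5, -1.5, 0, 85]],
])

```text
time: 3.3
tcp_pos: [0.3878, 0.3308, 0.0926]
ee_rot: [0.54, 0.449, 0.544, -0.459]
ft_force: [-0.5, -0.5, 0.3]
grip_width: 0.994
```

View pics/w.png

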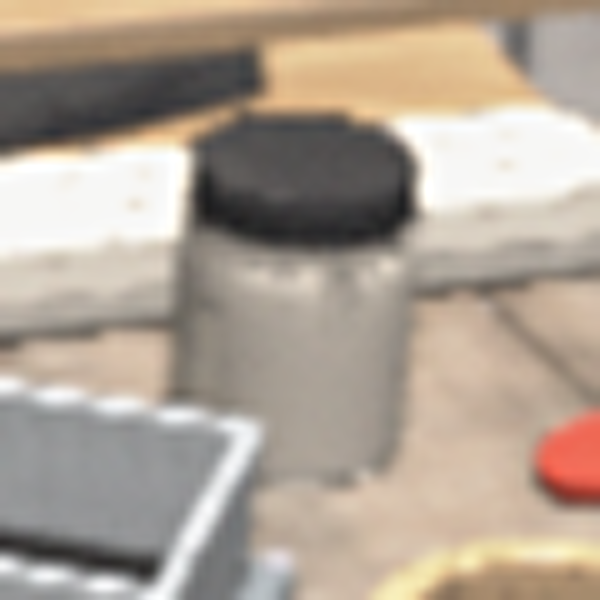

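Run:
```python
from h import *
st(); print(pose()[1].round(3))
plan([(.3968,.3323,.088,10,85),(.3968,.3323,.068,10,85),(.3968,.3323,.068,10,85,2)],step=15)
s=load('scene1');T=s['cam_to_world']
from scipy.optimize import least_squares
# synthetic silhouette of jar vs readings
def proj(p):
    q=(p-T[:3,3])@T[:3,:3]; return np.stack([q[:,0]/q[:,2]*s['fx']+s['cx'],q[:,1]/q[:,2]*s['fy']+s['cy']],1)
th=np.linspace(0,2*np.pi,200)
def ext(x,y,r,z): 
    p=proj(np.stack([x+r*np.cos(th),y+r*np.sin(th),0*th+z],1)); return p[:,0].min(),p[:,0].max(),p[:,1].min(),p[:,1].max()
for xy in((.4282,-.1346),(.427,-.132),(.430,-.134)):
    print(xy,'lid top',np.round((np.array(ext(*xy,.031,.086))-[380,380,160,160])*10),'base',np.round((np.array(ext(*xy,.0325,.0))-[380,380,160,160])*10))
```

```text
t 3.3 tcp [0.3878 0.3308 0.0926] head 10.1 f [-0.5 -0.5  0.3] grip 84.9 q [0.62 0.36 1.8  0.   1.   0.45]
[[-0.013  0.984  0.175]
 [-0.009  0.175 -0.985]
 [-1.    -0.015  0.006]]
[[4.5, 9.2, 0.1, 0.1, 85.0], [14.5, 9.3, 0.0, 0.1, 85.0], [24.5, 9.5, -0.0, 0.1, 85.0], [24.5, 9.5, -0.0, 0.1, 85.0], [24.5, 9.5, -0.0, 0.1, 85.0]]
(0.4282, -0.1346) lid top [182. 419. 101. 193.] base [158. 398. 381. 489.]
(0.427, -0.132) lid top [183. 420. 105. 198.] base [158. 399. 386. 494.]
(0.43, -0.134) lid top [175. 412. 100. 193.] base [151. 391. 381. 489.]
```

>>> apply_moves([
  [[4, 9, 0, 0, 85], [14, 9.3, 0, 0, 85], [24, 9.5, 0, 0, 85], [24.5, 9.5, 0, 0, 62], [24.5, 9.5, 0, 0, 60], [24.5, 9.5, 0, 0, 58], [24.5, 9.5, 0, 0, 58], [24.5, 9.5, 0, 0, 58]],
], force=40)

```text
time: 4.1
tcp_pos: [0.3966, 0.3322, 0.0685]
ee_rot: [0.54, 0.449, 0.544, -0.459]
ft_force: [-1.5, -1.5, 4.6]
grip_width: 0.695
```

Run:
```python
from h import *
st(); snap('scene','s2')
plan([(.397,.3323,.16,10,58)],step=20)
```

```text
t 4.1 tcp [0.3966 0.3322 0.0685] head 10.1 f [-1.5 -1.5  4.6] grip 59.4 q [0.62 0.4  1.81 0.   0.94 0.44]
[[-18.3, -0.2, 0.1, 0.0, 58.0], [-36.6, -0.4, 0.2, 0.0, 58.0], [-54.9, -0.6, 0.3, 0.1, 58.0], [-73.2, -0.8, 0.4, 0.1, 58.0], [-91.5, -1.0, 0.5, 0.1, 58.0]]
```

View pics/s2.png

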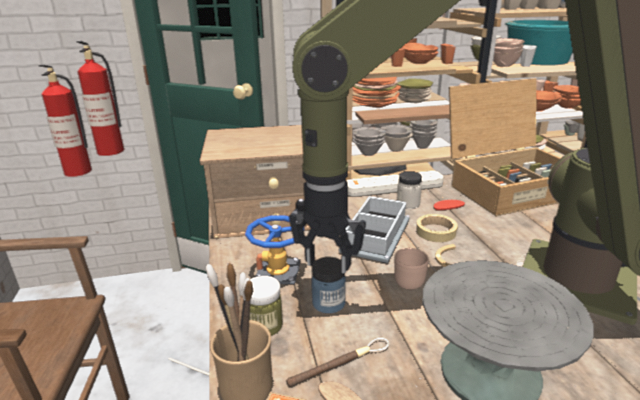

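The fingers (305–350, 265) are around the blue jar's lid/shoulder. I'll close harder, then lift.

>>> apply_moves([
  [[0, 0, 0, 0, 30], [0, 0, 0, 0, 30], [0, 0, 0, 0, 30], [-15, 0, 0, 0, 30], [-35, 0, 0, 0, 30], [-60, -0.5, 0, 0, 30], [-91, -1, 0, 0, 30], [-91, -1, 0.5, 0, 30]],
], force=50)

```text
time: 4.95
tcp_pos: [0.3998, 0.3344, 0.1629]
ee_rot: [0.541, 0.452, 0.543, -0.456]
ft_force: [1.6, 0.6, -1.9]
grip_width: 0.687
```

Run:
```python
from h import *
st(); c=snap('scene','s3')
cv2.imwrite('pics/s3c.png',cv2.cvtColor(cv2.resize(c['pixels'][150:330,240:440],None,fx=3,fy=3),cv2.COLOR_RGB2BGR))
```

```text
t 4.95 tcp [0.3998 0.3344 0.1629] head 10.1 f [ 1.6  0.6 -1.9] grip 58.7 q [0.62 0.29 1.69 0.   1.16 0.44]
```

View pics/s3c.png

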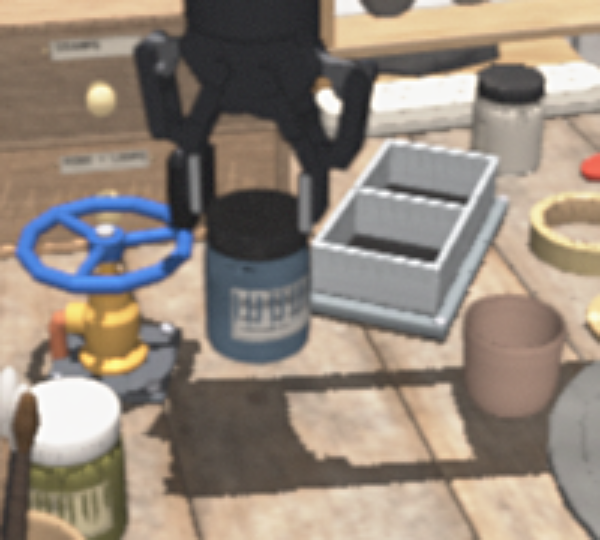

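Blue jar held by its lid, clear of the table. Next over the left cell.

Run:
```python
from h import *
plan([(.395,.28,.172,10,30),(.405,.18,.172,10,30),(.418,.1123,.172,10,30),(.418,.1123,.172,10,30,2)],step=45)
```

```text
[[-5.3, -6.5, 26.0, 0.0, 30.0], [-10.7, -13.0, 52.0, 0.1, 30.0], [-10.5, -15.6, 85.4, 0.1, 30.0], [-10.4, -18.1, 118.8, 0.1, 30.0], [-10.2, -20.7, 152.2, 0.1, 30.0], [-10.1, -20.2, 186.7, 0.1, 30.0], [-10.0, -19.8, 221.2, 0.1, 30.0], [-10.0, -19.8, 221.2, 0.1, 30.0]]
[[-10.0, -19.8, 221.2, 0.1, 30.0]]
```

>>> apply_moves([
  [[-5, -6.5, 26, 0, 30], [-10, -13, 52, 0, 30], [-10.5, -15.5, 85, 0, 30], [-10.5, -18, 119, 0, 30], [-10, -20.5, 152, 0, 30], [-10, -20, 187, 0, 30], [-10, -20, 221, 0, 30], [-10, -20, 221, 0, 30]],
])

```text
time: 5.8
tcp_pos: [0.4171, 0.1089, 0.1704]
ee_rot: [0.54, 0.45, 0.542, -0.46]
ft_force: [-0.6, 1.0, -1.5]
grip_width: 0.687
```

Run:
```python
from h import *
st(); c=snap('scene','s4')
cv2.imwrite('pics/s4c.png',cv2.cvtColor(cv2.resize(c['pixels'][110:290,300:480],None,fx=3.3,fy=3.3,interpolation=cv2.INTER_CUBIC),cv2.COLOR_RGB2BGR))
c=snap('top','t4')
cv2.imwrite('pics/t4c.png',cv2.cvtColor(cv2.resize(c['pixels'][160:310,240:390],None,fx=3.5,fy=3.5,interpolation=cv2.INTER_CUBIC),cv2.COLOR_RGB2BGR))
plan([(.418,.1123,.13,10,30),(.418,.1123,.0885,10,30),(.418,.1123,.0885,10,30,2)],step=22)
```

```text
t 5.8 tcp [0.4171 0.1089 0.1704] head 9.9 f [-0.6  1.  -1.5] grip 58.7 q [ 0.16  0.16  1.85 -0.01  1.14 -0.01]
[[20.3, 0.8, -0.2, -0.0, 30.0], [40.7, 1.7, -0.5, -0.1, 30.0], [61.4, 1.9, -0.5, -0.1, 30.0], [82.2, 2.2, -0.6, -0.1, 30.0], [82.2, 2.2, -0.6, -0.1, 30.0], [82.2, 2.2, -0.6, -0.1, 30.0]]
```

View pics/s4c.png

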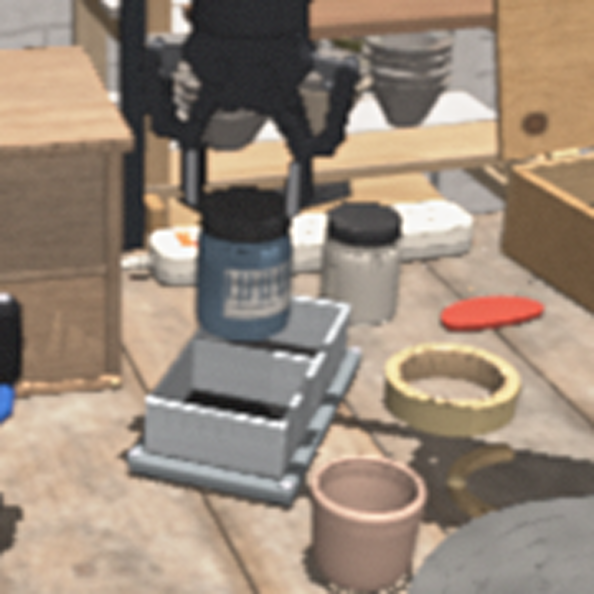

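View pics/t4c.png

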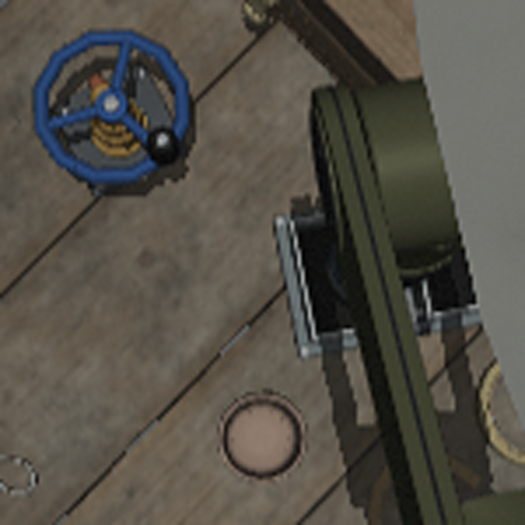

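Jar hangs upright above the tray; I'll check its centre against the TCP with the depth points.

```bash
cat >> h.py <<'E'
from scipy.optimize import least_squares
def cyl(c,box,zlo,zhi,r,x0,mask=None):
    P=cloud(c)[box[2]:box[3],box[0]:box[1]].reshape(-1,3)
    k=(P[:,2]>zlo)&(P[:,2]<zhi)&(np.hypot(P[:,0]-x0[0],P[:,1]-x0[1])<.05); P=P[k]
    f=least_squares(lambda x:np.hypot(P[:,0]-x[0],P[:,1]-x[1])-r,x0,loss='soft_l1',f_scale=.002)
    return f.x.round(4),len(P),round(float(np.sqrt((f.fun**2).mean())),4)
E
python3 - <<'E'
from h import *
s=load('s4')
print('blue held',cyl(s,(355,392,180,215),.105,.155,.0325,(.418,.111)))
print('white',cyl(load('scene1'),(392,428,180,212),.012,.066,.0325,(.428,-.133)),cyl(s,(392,428,180,212),.012,.066,.0325,(.428,-.133)))
print('blue orig',cyl(load('scene0'),(305,352,280,315),.012,.066,.0325,(.397,.332)))
P=cloud(s)[180:215,355:392].reshape(-1,3);k=np.hypot(P[:,0]-.418,P[:,1]-.111)<.04; print(P[k][:,2].min())
# tray wall: left outer wall face (y+) & near wall fit, scene0
c=load('scene0');P=cloud(c).reshape(-1,3)
yaw=np.radians(9.8);X=np.array([np.cos(yaw),np.sin(yaw)]);Y=np.array([-X[1],X[0]])
l=np.stack([(P[:,:2]-[.4258,.067])@X,(P[:,:2]-[.4258,.067])@Y,P[:,2]],1)
k=(abs(l[:,0])<.04)&(abs(l[:,1]-.094)<.012)&(l[:,2]>.028)&(l[:,2]<.052);print('left wall face y',k.sum(),np.median(l[k][:,1]),np.polyfit(l[k][:,0],l[k][:,1],1), '(expect .094)')
k=(abs(l[:,1])<.08)&(abs(l[:,0]+.048)<.012)&(l[:,2]>.028)&(l[:,2]<.052);print('near wall face x',k.sum(),np.median(l[k][:,0]),np.polyfit(l[k][:,1],l[k][:,0],1),'(expect -.048)')
E
```

```text
blue held (array([0.4193, 0.1077]), 603, 0.0013)
white (array([ 0.4295, -0.1364]), 440, 0.002) (array([ 0.4292, -0.1366]), 439, 0.0019)
blue orig (array([0.3982, 0.3308]), 829, 0.0012)
0.10161296150463206
left wall face y 329 0.09240190632221722 [0.00021874 0.09245479] (expect .094)
near wall face x 136 -0.04559793730361299 [ 0.00121393 -0.04530348] (expect -.048)
```

>>> apply_moves([
  [[10, 1, -2.5, 0, 30], [25, 1.2, -3.5, 0, 30], [41, 1.7, -3.5, 0, 30], [55, 1.8, -3.5, 0, 30], [68, 2, -3.5, 0, 30], [75, 2, -3.5, 0, 30], [80, 2, -3.5, 0, 30], [80, 2, -3.5, 0, 30]],
])

```text
time: 6.7
tcp_pos: [0.4167, 0.1156, 0.0899]
ee_rot: [0.539, 0.45, 0.544, -0.459]
ft_force: [-0.6, 0.4, -1.7]
grip_width: 0.686
```

Run:
```python
from h import *
st(); c=snap('scene','s5')
cv2.imwrite('pics/s5c.png',cv2.cvtColor(cv2.resize(c['pixels'][110:290,300:480],None,fx=3.3,fy=3.3,interpolation=cv2.INTER_CUBIC),cv2.COLOR_RGB2BGR))
plan([(.418,.1123,.087,10,30,1)])
```

```text
t 6.7 tcp [0.4167 0.1156 0.0899] head 10.0 f [-0.6  0.4 -1.7] grip 58.6 q [ 0.18  0.27  1.96 -0.    0.92  0.  ]
[[3.4, 0.3, 3.3, -0.0, 30.0]]
```

View pics/s5c.png

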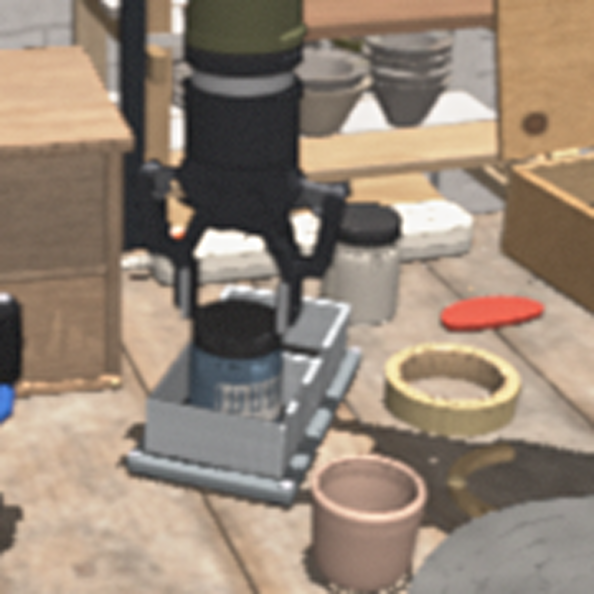

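The blue jar is inside the left cell, tips well above the walls. Recentre 3 mm, set down, release.

>>> apply_moves([
  [[0, 0.3, 3.3, 0, 30], [2, 0.3, 3.3, 0, 30], [3.5, 0.3, 3.3, 0, 30], [3.5, 0.3, 3.3, 0, 30], [3.5, 0.3, 3.3, 0, 75], [3.5, 0.3, 3.3, 0, 85], [3.5, 0.3, 3.3, 0, 85], [3.5, 0.3, 3.3, 0, 85]],
])

```text
time: 7.55
tcp_pos: [0.4182, 0.1124, 0.0871]
ee_rot: [0.54, 0.45, 0.544, -0.459]
ft_force: [-0.2, 0.5, 0.1]
grip_width: 0.998
```

Run:
```python
from h import *
st(); p=pose()[0]
plan([(p[0],p[1],.2,10,85),(p[0],p[1],.23,10,85)],step=25)
```

```text
t 7.55 tcp [0.4182 0.1124 0.0871] head 10.0 f [-0.2  0.5  0.1] grip 85.2 q [ 0.17  0.28  1.96 -0.    0.91 -0.  ]
[[-22.6, -0.3, 0.1, -0.0, 85.0], [-45.2, -0.6, 0.2, -0.0, 85.0], [-67.7, -0.8, 0.2, -0.0, 85.0], [-90.3, -1.1, 0.3, -0.0, 85.0], [-112.9, -1.4, 0.4, -0.0, 85.0], [-127.9, -1.6, 0.4, -0.0, 85.0], [-142.9, -1.8, 0.5, -0.0, 85.0]]
```

>>> apply_moves([
  [[-15, 0, 0, 0, 85], [-45, -0.5, 0, 0, 85], [-75, -1, 0, 0, 85], [-110, -1.5, 0, 0, 85], [-130, -1.5, 20, 0, 85], [-140, -2, 60, 0, 85], [-140, -2, 105, 0, 85], [-140, -2, 150, 0, 85]],
])

```text
time: 8.35
tcp_pos: [0.4443, -0.0362, 0.2285]
ee_rot: [0.541, 0.45, 0.543, -0.458]
ft_force: [1.4, 0.6, -0.7]
grip_width: 0.994
```

Run:
```python
from h import *
st()
plan([(.428,-.135,.2,10,85),(.428,-.135,.12,10,85),(.428,-.135,.12,10,85,1)],step=40)
c=snap('scene','s6')
print('blue lid', cyl(c,(350,395,195,235),.062,.098,.0318,(.418,.112)))
cv2.imwrite('pics/s6c.png',cv2.cvtColor(cv2.resize(c['pixels'][110:290,300:480],None,fx=3.3,fy=3.3,interpolation=cv2.INTER_CUBIC),cv2.COLOR_RGB2BGR))
```

```text
t 8.35 tcp [ 0.4443 -0.0362  0.2285] head 10.1 f [ 1.4  0.6 -0.7] grip 84.9 q [-0.17  0.12  1.74 -0.01  1.29 -0.34]
[[9.7, -11.0, 31.4, 0.0, 85.0], [19.5, -22.0, 62.9, 0.0, 85.0], [29.2, -33.0, 94.3, 0.1, 85.0], [55.9, -32.8, 94.2, 0.1, 85.0], [82.5, -32.5, 94.1, 0.1, 85.0], [109.2, -32.2, 94.0, 0.1, 85.0], [109.2, -32.2, 94.0, 0.1, 85.0]]
blue lid (array([0.42  , 0.1115]), 414, 0.0016)
```

View pics/s6c.png

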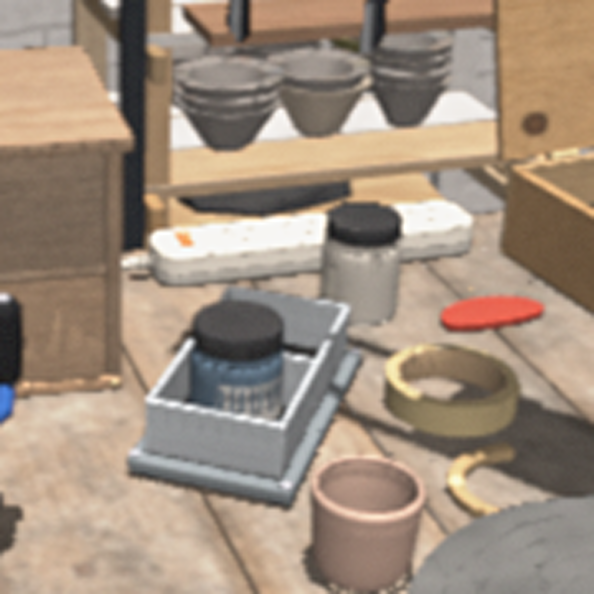

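The blue jar stands upright in the left cell. On to the white jar.

>>> apply_moves([
  [[10, -11, 31, 0, 85], [19, -22, 63, 0, 85], [29, -33, 94, 0, 85], [56, -33, 94, 0, 85], [83, -32.5, 94, 0, 85], [109, -32, 94, 0, 85], [109, -32, 94, 0, 85]],
])

```text
time: 9.1
tcp_pos: [0.4269, -0.1415, 0.118]
ee_rot: [0.539, 0.449, 0.543, -0.461]
ft_force: [-0.7, -0.4, -0.1]
grip_width: 0.998
```

Run:
```python
from h import *
st()
plan([(.428,-.135,.068,10,85),(.428,-.135,.068,10,85,1)],step=18)
c=snap('scene','s7')
cv2.imwrite('pics/s7c.png',cv2.cvtColor(cv2.resize(c['pixels'][110:230,350:470],None,fx=5,fy=5,interpolation=cv2.INTER_CUBIC),cv2.COLOR_RGB2BGR))
```

```text
t 9.1 tcp [ 0.4269 -0.1415  0.118 ] head 9.8 f [-0.7 -0.4 -0.1] grip 85.2 q [-0.4   0.25  1.89 -0.02  1.01 -0.56]
[[16.6, 1.0, -2.2, -0.1, 85.0], [33.3, 2.0, -4.3, -0.1, 85.0], [49.9, 3.1, -6.5, -0.2, 85.0], [49.9, 3.1, -6.5, -0.2, 85.0]]
```

View pics/s7c.png

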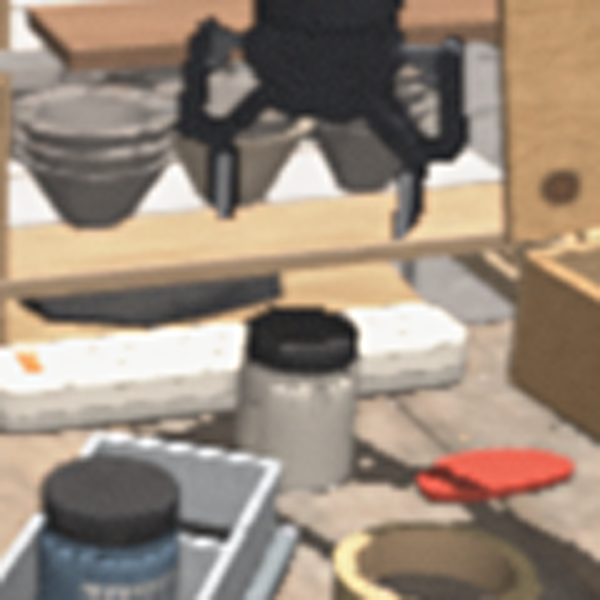

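The fingertips at crop (222,215)/(400,235) look higher than I expected over the lid (302,325); checking by depth before descending.

Run:
```python
from h import *
s=load('s7');P=cloud(s)
for x,y in((222,190),(222,205),(405,185),(402,215),(402,230),(302,320),(300,450)):
    u,v=350+round(x/5),110+round(y/5); print((x,y),P[v,u].round(3))
st()
T=s['cam_to_world']
for p in ((.4269,-.1415,.118),(.4269,-.1415,.1),(.428,-.135,.086)):
    q=(np.array(p)-T[:3,3])@T[:3,:3]; print(p,(np.array([q[0]/q[2]*s['fx']+s['cx']-350,q[1]/q[2]*s['fy']+s['cy']-110])*5).round())
```

```text
(222, 190) [ 0.475 -0.126  0.155]
(222, 205) [ 0.473 -0.123  0.148]
(405, 185) [ 0.38  -0.14   0.171]
(402, 215) [ 0.38  -0.137  0.156]
(402, 230) [ 0.38  -0.139  0.147]
(302, 320) [ 0.431 -0.141  0.085]
(300, 450) [ 0.412 -0.106  0.027]
t 9.15 tcp [ 0.4282 -0.1419  0.1196] head 9.9 f [0.2 0.2 0.5] grip 85.3 q [-0.4   0.25  1.89 -0.02  1.01 -0.56]
(0.4269, -0.1415, 0.118) [312. 263.]
(0.4269, -0.1415, 0.1) [309. 295.]
(0.428, -0.135, 0.086) [301. 323.]
```

Run:
```python
from h import *
st(); c=snap('scene','s8'); st()
cv2.imwrite('pics/s8c.png',cv2.cvtColor(cv2.resize(c['pixels'][50:230,320:500],None,fx=3.3,fy=3.3,interpolation=cv2.INTER_CUBIC),cv2.COLOR_RGB2BGR))
```

```text
t 9.15 tcp [ 0.4282 -0.1419  0.1196] head 9.9 f [0.2 0.2 0.5] grip 85.3 q [-0.4   0.25  1.89 -0.02  1.01 -0.56]
t 9.2 tcp [ 0.4295 -0.1424  0.1208] head 9.9 f [ 0.2  0.7 -0.1] grip 84.6 q [-0.4   0.25  1.89 -0.02  1.01 -0.56]
```

View pics/s8c.png

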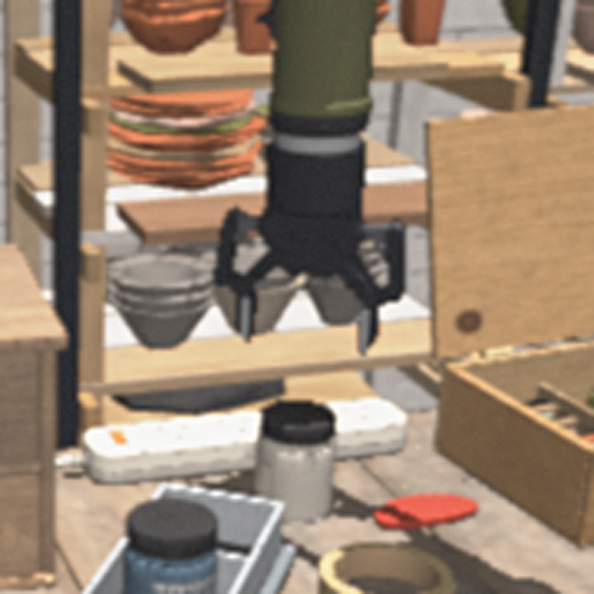

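Run:
```python
from h import *
# near-finger tip: lowest z among dark points near the gripper's axis for each pic
for fn,tcp in (('scene1',(.3964,.334,.2493)),('s3',(.3998,.3344,.1629)),('s4',(.4171,.1089,.1704)),('s5',(.4167,.1156,.0899)),('s8',(.4282,-.1419,.1196))):
    c=load(fn);P=cloud(c);l=P-np.array(tcp)
    y=np.radians(10);a=l[...,0]*np.cos(y)+l[...,1]*np.sin(y); b=-l[...,0]*np.sin(y)+l[...,1]*np.cos(y)
    for sg in(1,-1):
        k=(sg*a>.034)&(sg*a<.07)&(abs(b)<.025)&(P[...,2]>tcp[2]-.04)&(P[...,2]<tcp[2]+.15)&(c['depth']>0)
        z=np.sort(P[k][:,2])-tcp[2]; print(fn,sg,k.sum(),z[:6].round(3), 'a',np.median(a[k&(P[...,2]<tcp[2]+z[0]+.02)]).round(3) if len(z) else '')
```

```text
scene1 1 903 [0.016 0.017 0.017 0.017 0.017 0.017] a 0.04
scene1 -1 1163 [0.017 0.017 0.017 0.019 0.019 0.019] a -0.053
s3 1 652 [0.016 0.017 0.02  0.021 0.021 0.022] a 0.039
s3 -1 796 [0.015 0.017 0.019 0.02  0.021 0.021] a -0.038
s4 1 473 [0.017 0.018 0.018 0.02  0.02  0.021] a 0.038
s4 -1 448 [0.017 0.02  0.021 0.023 0.023 0.023] a -0.038
s5 1 473 [-0.04  -0.039 -0.039 -0.039 -0.038 -0.037] a 0.048
s5 -1 438 [-0.039 -0.039 -0.038 -0.037 -0.036 -0.036] a -0.044
s8 1 349 [0.022 0.023 0.023 0.025 0.025 0.025] a 0.048
s8 -1 378 [0.022 0.024 0.025 0.026 0.026 0.027] a -0.046
```

Run:
```python
from h import *
a=load('s3')['pixels'][190:280,290:370]; b=load('s5')['pixels'][170:260,340:420]
cv2.imwrite('pics/cmp.png',cv2.cvtColor(np.hstack([cv2.resize(x,(400,450),interpolation=cv2.INTER_CUBIC) for x in(a,b)]),cv2.COLOR_RGB2BGR))
```

```text
(no output)
```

View pics/cmp.png

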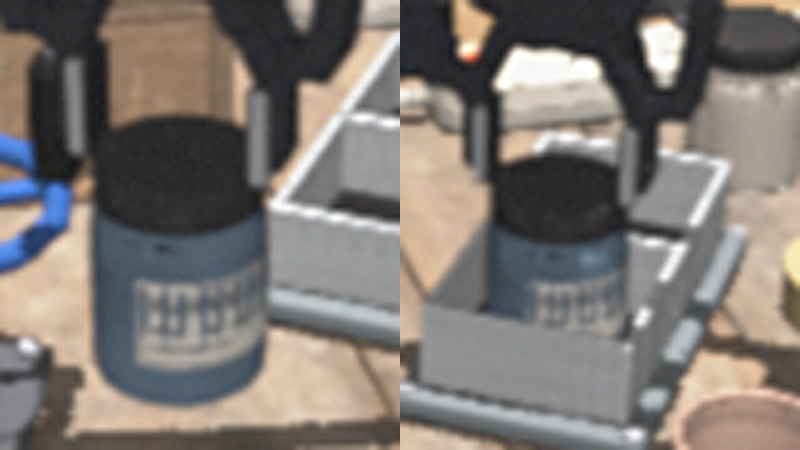

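In both crops the pads' tips overlap only about the upper 9 mm of the lid: the tips sit farther back than the given 25 mm ahead of the TCP. The grip held, but I'll take the white jar about 6 mm lower.

Run:
```python
from h import *
st()
plan([(.428,-.1355,.1,10,85,2),(.428,-.1355,.061,10,85)],step=18)
```

```text
t 9.2 tcp [ 0.4295 -0.1424  0.1208] head 9.9 f [ 0.2  0.7 -0.1] grip 84.6 q [-0.4   0.25  1.89 -0.02  1.01 -0.56]
[[10.3, -0.0, -3.6, -0.1, 85.0], [20.7, -0.1, -7.3, -0.1, 85.0], [33.7, 0.1, -7.4, -0.1, 85.0], [46.7, 0.2, -7.5, -0.1, 85.0], [59.7, 0.4, -7.7, -0.1, 85.0]]
```

>>> apply_moves([
  [[5, 0, -4, 0, 85], [14, 0, -7.5, 0, 85], [24, 0, -7.5, 0, 85], [34, 0, -7.5, 0, 85], [46, 0, -7.5, 0, 85], [59, 0.4, -7.5, 0, 85], [59, 0.4, -7.5, 0, 85]],
])

```text
time: 9.9
tcp_pos: [0.4266, -0.1351, 0.0599]
ee_rot: [0.54, 0.449, 0.542, -0.461]
ft_force: [-0.8, 0.1, 0.4]
grip_width: 0.997
```

Run:
```python
from h import *
st();plan([(.428,-.1355,.061,10,85,1)])
c=snap('scene','s9')
cv2.imwrite('pics/s9c.png',cv2.cvtColor(cv2.resize(c['pixels'][110:230,350:470],None,fx=5,fy=5,interpolation=cv2.INTER_CUBIC),cv2.COLOR_RGB2BGR))
```

```text
t 9.9 tcp [ 0.4266 -0.1351  0.0599] head 9.9 f [-0.8  0.1  0.4] grip 85.2 q [-0.39  0.34  1.97 -0.02  0.84 -0.55]
[[-1.1, 1.3, 0.6, -0.1, 85.0]]
```

View pics/s9c.png

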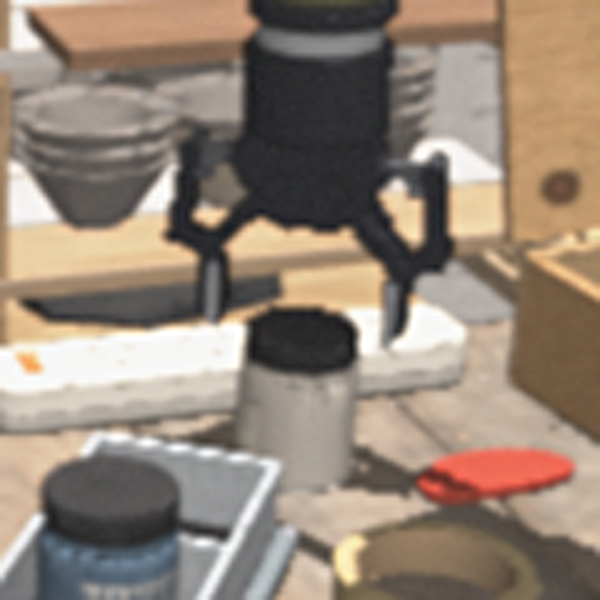

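Tips at crop (210,320) and (395,340), level with the lid top; the jar is centred between them. The blue grasp started from a slightly higher pose and held, so close here.

>>> apply_moves([
  [[1, 1.3, 0.5, 0, 85], [1, 1.3, 0.5, 0, 30], [1, 1.3, 0.5, 0, 30], [1, 1.3, 0.5, 0, 30], [1, 1.3, 0.5, 0, 30], [1, 1.3, 0.5, 0, 30], [1, 1.3, 0.5, 0, 30], [1, 1.3, 0.5, 0, 30]],
], force=50)

```text
time: 10.75
tcp_pos: [0.4284, -0.1358, 0.0604]
ee_rot: [0.541, 0.449, 0.542, -0.461]
ft_force: [-2.7, -1.0, 4.3]
grip_width: 0.706
```

Run:
```python
from h import *
st();p=pose()[0]
plan([(p[0],p[1],.1,10,30),(p[0],p[1],.165,10,30),(p[0],p[1],.165,10,30,1)],step=25)
c=snap('scene','s10')
cv2.imwrite('pics/s10c.png',cv2.cvtColor(cv2.resize(c['pixels'][110:230,350:470],None,fx=5,fy=5,interpolation=cv2.INTER_CUBIC),cv2.COLOR_RGB2BGR))
```

```text
t 10.75 tcp [ 0.4284 -0.1358  0.0604] head 9.9 f [-2.7 -1.   4.3] grip 60.3 q [-0.39  0.34  1.97 -0.02  0.84 -0.55]
[[-19.8, -0.3, 0.2, -0.1, 30.0], [-39.6, -0.5, 0.4, -0.1, 30.0], [-61.2, -0.8, 0.6, -0.1, 30.0], [-82.9, -1.1, 0.8, -0.1, 30.0], [-104.6, -1.4, 1.0, -0.1, 30.0], [-104.6, -1.4, 1.0, -0.1, 30.0]]
```

View pics/s10c.png

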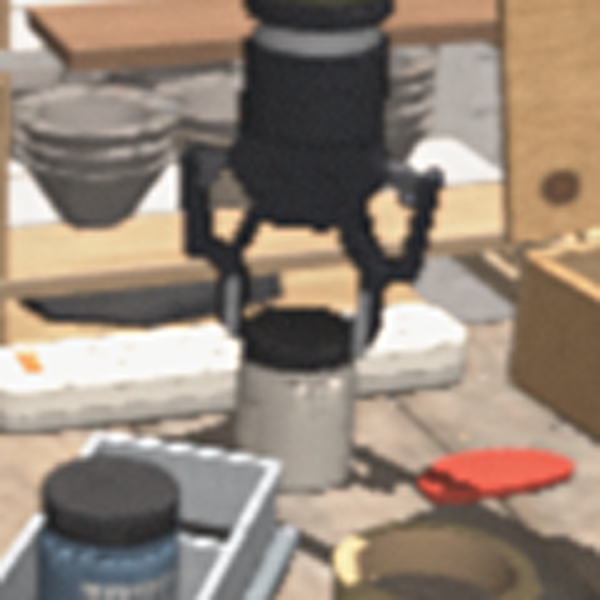

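Pads close on the lid at crop (232,300–350)/(362,300–350), jar upright. Lift.

>>> apply_moves([
  [[-10, 0, 0, 0, 30], [-25, 0, 0, 0, 30], [-42, -0.5, 0.5, 0, 30], [-60, -1, 0.5, 0, 30], [-83, -1, 1, 0, 30], [-105, -1.5, 1, 0, 30], [-105, -1.5, 1, 0, 30]],
])

```text
time: 11.5
tcp_pos: [0.4306, -0.1366, 0.1685]
ee_rot: [0.543, 0.45, 0.539, -0.46]
ft_force: [0.4, -0.2, -3.6]
grip_width: 0.706
```

Run:
```python
from h import *
st()
plan([(.434,-.05,.168,10,30),(.4336,.0217,.165,10,30),(.4336,.0217,.165,10,30,2)],step=35)
```

```text
t 11.5 tcp [ 0.4306 -0.1366  0.1685] head 9.9 f [ 0.4 -0.2 -3.6] grip 60.3 q [-0.39  0.19  1.83 -0.02  1.13 -0.55]
[[-0.3, 6.1, -28.2, -0.0, 30.0], [-0.5, 12.2, -56.5, -0.1, 30.0], [-0.8, 18.2, -84.7, -0.1, 30.0], [-0.1, 22.2, -108.3, -0.1, 30.0], [0.6, 26.2, -131.9, -0.1, 30.0], [1.2, 30.2, -155.5, -0.1, 30.0], [1.2, 30.2, -155.5, -0.1, 30.0], [1.2, 30.2, -155.5, -0.1, 30.0]]
```

>>> apply_moves([
  [[0, 6, -28, 0, 30], [0, 12, -56, 0, 30], [0, 18, -85, 0, 30], [0, 22, -108, 0, 30], [0.5, 26, -132, 0, 30], [1, 30, -155.5, 0, 30], [1, 30, -155.5, 0, 30], [1, 30, -155.5, 0, 30]],
])

```text
time: 12.3
tcp_pos: [0.4326, 0.022, 0.1644]
ee_rot: [0.543, 0.449, 0.54, -0.46]
ft_force: [0.0, -0.9, -2.7]
grip_width: 0.704
```

Run:
```python
from h import *
st()
c=snap('scene','s11');p=pose()[0]
print('white held',cyl(c,(355,440,130,215),p[2]-.055,p[2]+.003,.0325,p[:2]),p)
cv2.imwrite('pics/s11c.png',cv2.cvtColor(cv2.resize(c['pixels'][110:290,300:480],None,fx=3.3,fy=3.3,interpolation=cv2.INTER_CUBIC),cv2.COLOR_RGB2BGR))
plan([(.4336,.0217,.12,10,30),(.4336,.0217,.081,10,30),(.4336,.0217,.081,10,30,1)],step=16)
```

```text
t 12.3 tcp [0.4326 0.022  0.1644] head 10.0 f [ 0.  -0.9 -2.7] grip 60.2 q [-0.03  0.17  1.86 -0.02  1.12 -0.2 ]
white held (array([0.4342, 0.0213]), 640, 0.0015) [0.43288752 0.02153286 0.1645694 ]
[[14.9, 0.4, -0.2, -0.0, 30.0], [29.7, 0.7, -0.4, -0.1, 30.0], [44.6, 1.1, -0.6, -0.1, 30.0], [57.6, 1.2, -0.8, -0.1, 30.0], [70.6, 1.4, -1.0, -0.1, 30.0], [83.6, 1.5, -1.1, -0.1, 30.0], [83.6, 1.5, -1.1, -0.1, 30.0]]
```

View pics/s11c.png

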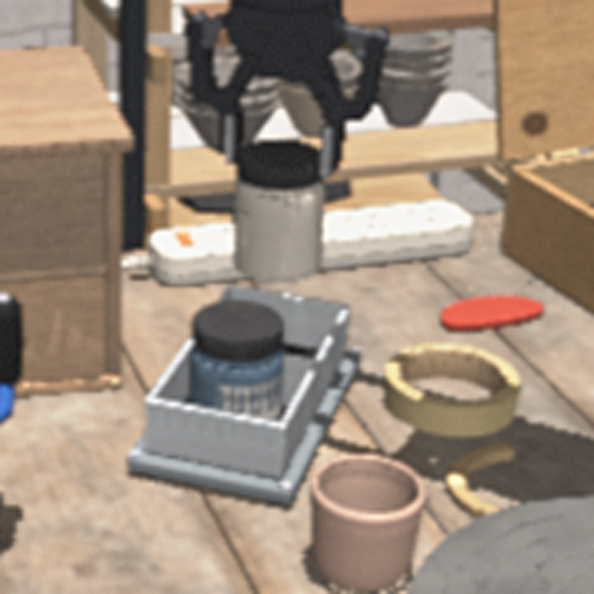

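White jar held upright over the right cell, centre agreeing within 1–2 mm. Lowering.

>>> apply_moves([
  [[10, 0.4, -0.5, 0, 30], [25, 0.7, -0.5, 0, 30], [40, 1, -0.7, 0, 30], [55, 1.2, -0.8, 0, 30], [68, 1.4, -1, 0, 30], [76, 1.5, -1, 0, 30], [81, 1.5, -1, 0, 30], [82, 1.5, -1, 0, 30]],
])

```text
time: 13.15
tcp_pos: [0.4334, 0.0212, 0.0819]
ee_rot: [0.542, 0.449, 0.54, -0.461]
ft_force: [-0.0, 0.1, -2.9]
grip_width: 0.703
```

Run:
```python
from h import *
st()
c=snap('scene','s12')
cv2.imwrite('pics/s12c.png',cv2.cvtColor(cv2.resize(c['pixels'][110:290,300:480],None,fx=3.3,fy=3.3,interpolation=cv2.INTER_CUBIC),cv2.COLOR_RGB2BGR))
plan([(.4336,.0217,.0785,10,30,1)],step=16)
```

```text
t 13.15 tcp [0.4334 0.0212 0.0819] head 9.9 f [-0.   0.1 -2.9] grip 60.0 q [-0.04  0.29  1.97 -0.02  0.89 -0.2 ]
[[3.7, 0.1, -0.4, -0.1, 30.0]]
```

View pics/s12c.png

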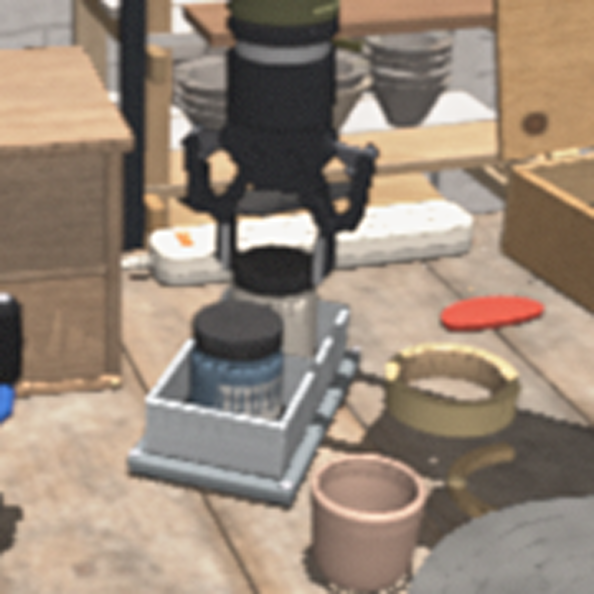

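>>> apply_moves([
  [[1.5, 0, -0.4, 0, 30], [3.5, 0, -0.4, 0, 30], [4, 0, -0.4, 0, 30], [4, 0, -0.4, 0, 30], [4, 0, -0.4, 0, 75], [4, 0, -0.4, 0, 85], [4, 0, -0.4, 0, 85], [4, 0, -0.4, 0, 85]],
])

```text
time: 14.0
tcp_pos: [0.4338, 0.0217, 0.0784]
ee_rot: [0.543, 0.45, 0.54, -0.46]
ft_force: [-0.4, 0.5, 0.1]
grip_width: 0.993
```

>>> apply_moves([
  [[-10, 0, 0, 0, 85], [-35, -0.5, 0, 0, 85], [-65, -1, 0, 0, 85], [-100, -1.5, 0, 0, 85], [-140, -1.5, 0, 0, 85], [-180, -2, 0, 0, 85], [-200, -2, 0, 0, 85]],
])

```text
time: 14.7
tcp_pos: [0.4345, 0.0243, 0.283]
ee_rot: [0.545, 0.451, 0.538, -0.459]
ft_force: [-0.2, 0.6, 0.1]
grip_width: 0.994
```

Run:
```python
from h import *
st()
c=snap('scene','s13')
print('blue',cyl(c,(350,395,195,245),.062,.098,.0318,(.418,.112)),'white',cyl(c,(360,410,180,225),.075,.098,.0318,(.4336,.0217)))
cv2.imwrite('pics/s13c.png',cv2.cvtColor(cv2.resize(c['pixels'][110:290,300:480],None,fx=3.3,fy=3.3,interpolation=cv2.INTER_CUBIC),cv2.COLOR_RGB2BGR))
```

```text
t 14.7 tcp [0.4345 0.0243 0.283 ] head 9.9 f [-0.2  0.6  0.1] grip 84.9 q [-0.03  0.06  1.67 -0.01  1.41 -0.2 ]
blue (array([0.4201, 0.1112]), 418, 0.0017) white (array([0.4343, 0.02  ]), 175, 0.0018)
```

View pics/s13c.png

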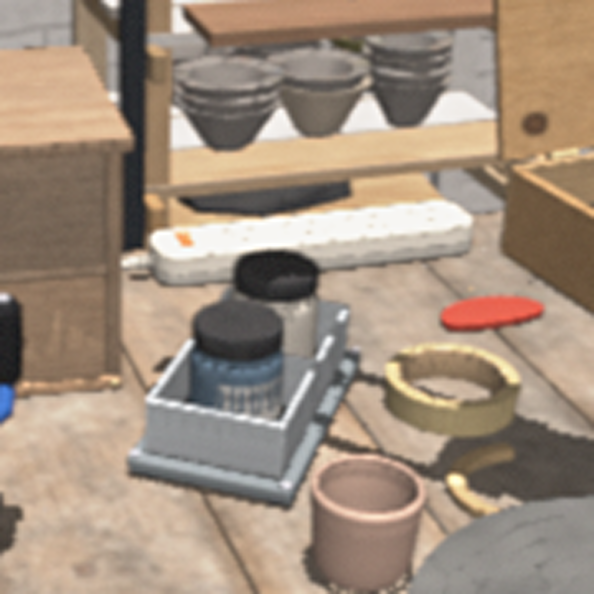

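Both jars stand upright, released, in their cells, within ~2 mm of the centres. Now the wheel.

Run:
```python
from h import *
P=cloud(load('top0'))[160:222,240:305].reshape(-1,3); Q=P[(P[:,2]>.09)&(P[:,2]<.115)]
r=np.hypot(Q[:,0]-.542,Q[:,1]-.302);Q=Q[(r>.045)]
f=least_squares(lambda x:np.hypot(Q[:,0]-x[0],Q[:,1]-x[1])-.055,[.542,.302],loss='soft_l1',f_scale=.003);print('top',f.x,len(Q))
P=cloud(load('s13'))[205:260,235:315].reshape(-1,3); Q=P[(P[:,2]>.09)&(P[:,2]<.115)]
r=np.hypot(Q[:,0]-.542,Q[:,1]-.302);Q=Q[(r>.045)&(r<.07)]
f=least_squares(lambda x:np.hypot(Q[:,0]-x[0],Q[:,1]-x[1])-.055,[.542,.302],loss='soft_l1',f_scale=.003);print('scene',f.x,len(Q))
print('handle scene',cyl(load('s13'),(285,315,190,235),.115,.157,.0118,(.503,.263)))
st()
plan([(.503,.2625,.285,10,60),(.503,.2625,.285,10,60,1)],step=42)
```

```text
top [0.54054675 0.30145056] 534
scene [0.54017403 0.30503938] 768
handle scene (array([0.5054, 0.2616]), 221, 0.0012)
t 14.75 tcp [0.436  0.0242 0.285 ] head 9.9 f [1.5 0.  1.8] grip 85.1 q [-0.03  0.06  1.66 -0.01  1.41 -0.2 ]
[[-0.5, 17.8, -37.2, -0.0, 60.0], [-1.1, 35.7, -74.4, -0.0, 60.0], [-1.6, 53.5, -111.6, -0.0, 60.0], [-2.2, 71.3, -148.8, -0.1, 60.0], [-2.7, 89.2, -186.0, -0.1, 60.0], [-3.3, 107.0, -223.2, -0.1, 60.0], [-3.3, 107.0, -223.2, -0.1, 60.0]]
```

>>> apply_moves([
  [[0, 18, -37, 0, 60], [-1, 36, -74, 0, 60], [-1.5, 53, -112, 0, 60], [-2, 71, -149, 0, 60], [-2.5, 89, -186, 0, 60], [-3, 107, -223, 0, 60], [-3, 107, -223, 0, 60], [-3, 107, -223, 0, 60]],
])

```text
time: 15.55
tcp_pos: [0.5025, 0.2628, 0.2841]
ee_rot: [0.546, 0.451, 0.537, -0.458]
ft_force: [0.1, -1.0, 0.1]
grip_width: 0.699
```

Run:
```python
from h import *
st()
plan([(.5035,.2623,.2,10,60),(.5035,.2623,.165,10,60),(.5035,.2623,.165,10,60,1)],step=25)
```

```text
t 15.55 tcp [0.5025 0.2628 0.2841] head 10.0 f [ 0.1 -1.   0.1] grip 59.7 q [ 0.42  0.26  1.42 -0.02  1.47  0.24]
[[21.0, 0.2, -0.2, 0.0, 60.0], [42.1, 0.4, -0.3, 0.0, 60.0], [63.1, 0.7, -0.5, 0.0, 60.0], [84.1, 0.9, -0.7, 0.0, 60.0], [101.6, 0.9, -1.0, 0.0, 60.0], [119.1, 0.9, -1.3, 0.0, 60.0], [119.1, 0.9, -1.3, 0.0, 60.0]]
```

>>> apply_moves([
  [[20, 0, 0, 0, 60], [42, 0.4, -0.3, 0, 60], [63, 0.7, -0.5, 0, 60], [84, 0.9, -0.7, 0, 60], [102, 0.9, -1, 0, 60], [119, 0.9, -1.3, 0, 60], [119, 0.9, -1.3, 0, 60]],
])

```text
time: 16.25
tcp_pos: [0.5011, 0.2598, 0.163]
ee_rot: [0.545, 0.449, 0.538, -0.46]
ft_force: [-0.7, -1.6, 0.2]
grip_width: 0.702
```

Run:
```python
from h import *
st()
c=snap('scene','s14')
cv2.imwrite('pics/s14c.png',cv2.cvtColor(cv2.resize(c['pixels'][130:290,220:380],None,fx=3.7,fy=3.7,interpolation=cv2.INTER_CUBIC),cv2.COLOR_RGB2BGR))
plan([(.5035,.2623,.15,10,60),(.5035,.2623,.133,10,60),(.5035,.2623,.133,10,60,1)],step=10)
```

```text
t 16.25 tcp [0.5011 0.2598 0.163 ] head 9.9 f [-0.7 -1.6  0.2] grip 60.0 q [ 0.41  0.35  1.6  -0.02  1.2   0.25]
[[7.2, 0.8, -0.9, -0.0, 60.0], [14.4, 1.6, -1.8, -0.1, 60.0], [22.9, 1.7, -1.9, -0.1, 60.0], [31.4, 1.7, -2.1, -0.1, 60.0], [31.4, 1.7, -2.1, -0.1, 60.0]]
```

View pics/s14c.png

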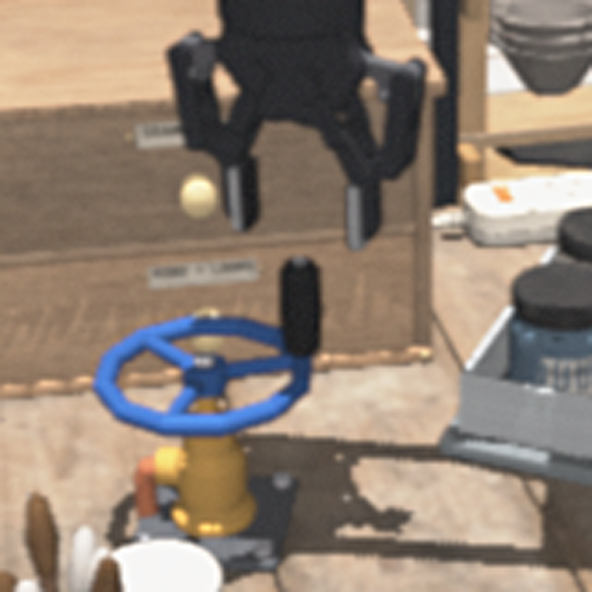

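Tips at crop (240,228)/(357,248), about 14 mm above the handle top (300,262), straddling it. Descending to TCP ≈ 0.132.

>>> apply_moves([
  [[5, 1, -1.5, 0, 60], [14, 1.6, -2, 0, 60], [20, 1.7, -2, 0, 60], [26, 1.7, -2, 0, 60], [31, 1.7, -2, 0, 60], [31, 1.7, -2, 0, 60]],
])

```text
time: 16.9
tcp_pos: [0.5029, 0.262, 0.1324]
ee_rot: [0.545, 0.449, 0.538, -0.46]
ft_force: [0.7, -0.8, -0.7]
grip_width: 0.702
```

Run:
```python
from h import *
st()
c=snap('scene','s15')
cv2.imwrite('pics/s15c.png',cv2.cvtColor(cv2.resize(c['pixels'][130:290,220:380],None,fx=3.7,fy=3.7,interpolation=cv2.INTER_CUBIC),cv2.COLOR_RGB2BGR))
plan([(.5035,.2623,.131,10,60,1)],step=10)
```

```text
t 16.9 tcp [0.5029 0.262  0.1324] head 9.9 f [ 0.7 -0.8 -0.7] grip 59.9 q [ 0.42  0.38  1.64 -0.02  1.13  0.25]
[[1.8, 0.3, -0.1, -0.1, 60.0]]
```

View pics/s15c.png

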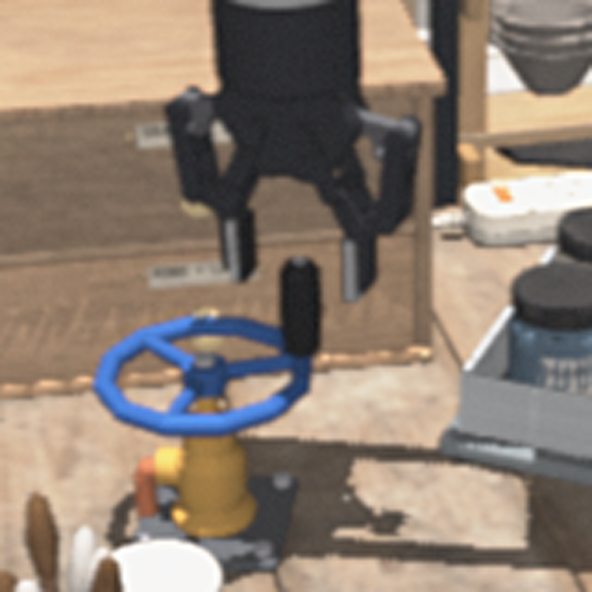

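Pads straddle the handle with ~16 mm of overlap, no contact. 3 mm lower, then close.

>>> apply_moves([
  [[3, 0.5, 0, 0, 60], [3, 0.5, 0, 0, 10], [3, 0.5, 0, 0, 10], [3, 0.5, 0, 0, 10], [3, 0.5, 0, 0, 10], [3, 0.5, 0, 0, 10], [3, 0.5, 0, 0, 10], [3, 0.5, 0, 0, 10]],
], force=50)

```text
time: 17.75
tcp_pos: [0.5036, 0.2621, 0.1302]
ee_rot: [0.545, 0.45, 0.538, -0.46]
ft_force: [-1.7, -0.3, 5.7]
grip_width: 0.247
```

Run:
```python
from h import *
st()
c=snap('scene','s16')
cv2.imwrite('pics/s16c.png',cv2.cvtColor(cv2.resize(c['pixels'][130:290,220:380],None,fx=3.7,fy=3.7,interpolation=cv2.INTER_CUBIC),cv2.COLOR_RGB2BGR))
```

```text
t 17.75 tcp [0.5036 0.2621 0.1302] head 9.9 f [-1.7 -0.3  5.7] grip 21.1 q [ 0.42  0.38  1.64 -0.02  1.13  0.25]
```

View pics/s16c.png

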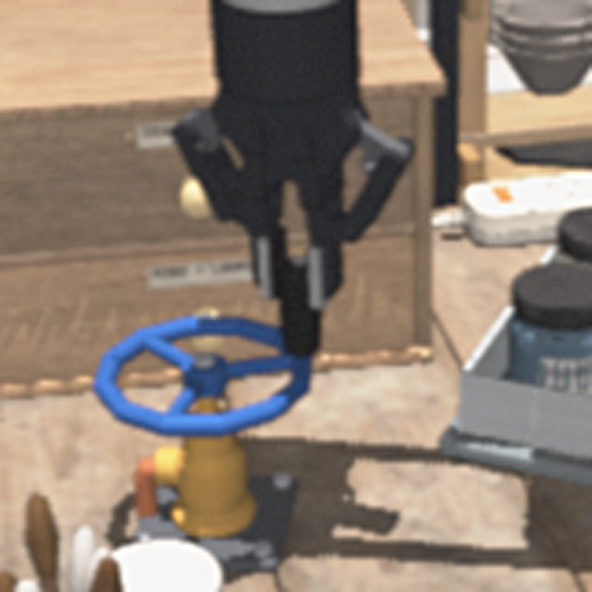

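The pads pinch the upper half of the handle (crop 265–320, 240–300). Now clockwise, first 105° (the stop is at least 120° away).

```bash
cat >> h.py <<'E'
C=np.array([.541,.302])
def ang():
    p=pose()[0][:2]-C; return np.degrees(np.arctan2(p[1],p[0])),np.hypot(*p)
def arc(total,n,r=.055,z=.130,opening=10):
    p0,M=pose(); a0,_=ang(); rows=[]
    for i in range(1,n+1):
        a=np.radians(a0+total*i/n); q=np.array([C[0]+r*np.cos(a),C[1]+r*np.sin(a),z])
        d=M.T@(q-p0)*1000; rows.append([*[float(x) for x in d.round(1)],0,opening])
    print('ang,r',np.round(ang(),4)); print(rows)
E
python3 - <<'E'
from h import *
arc(-105,8)
E
```

```text
ang,r [-1.331496e+02  5.460000e-02]
[[0.0, -6.6, -10.6, 0, 10], [-0.2, -10.4, -22.6, 0, 10], [-0.4, -11.3, -35.2, 0, 10], [-0.6, -9.3, -47.6, 0, 10], [-0.8, -4.5, -59.2, 0, 10], [-1.1, 2.7, -69.5, 0, 10], [-1.2, 12.1, -77.8, 0, 10], [-1.4, 23.2, -83.8, 0, 10]]
```

>>> apply_moves([
  [[0, -6.5, -10.5, 0, 10], [0, -10.5, -22.5, 0, 10], [-0.4, -11.3, -35, 0, 10], [-0.6, -9.3, -47.5, 0, 10], [-0.8, -4.5, -59, 0, 10], [-1, 2.7, -69.5, 0, 10], [-1.2, 12, -78, 0, 10], [-1.4, 23, -84, 0, 10]],
])

```text
time: 18.6
tcp_pos: [0.5126, 0.3495, 0.1302]
ee_rot: [0.546, 0.449, 0.537, -0.46]
ft_force: [2.0, -5.2, 6.9]
grip_width: 0.25
```

Run:
```python
from h import *
st(); arc(-80,8)
c=snap('scene','s17')
cv2.imwrite('pics/s17c.png',cv2.cvtColor(cv2.resize(c['pixels'][130:290,220:380],None,fx=3.7,fy=3.7,interpolation=cv2.INTER_CUBIC),cv2.COLOR_RGB2BGR))
```

```text
t 18.6 tcp [0.5126 0.3495 0.1302] head 10.0 f [ 2.  -5.2  6.9] grip 21.4 q [ 0.54  0.45  1.52 -0.02  1.18  0.37]
ang,r [1.208775e+02 5.530000e-02]
[[0.1, 9.3, -2.3, 0, 10], [0.0, 18.9, -3.3, 0, 10], [0.0, 28.4, -2.6, 0, 10], [0.0, 37.7, -0.3, 0, 10], [0.1, 46.5, 3.6, 0, 10], [0.1, 54.4, 9.0, 0, 10], [0.2, 61.3, 15.7, 0, 10], [0.3, 66.9, 23.4, 0, 10]]
```

View pics/s17c.png

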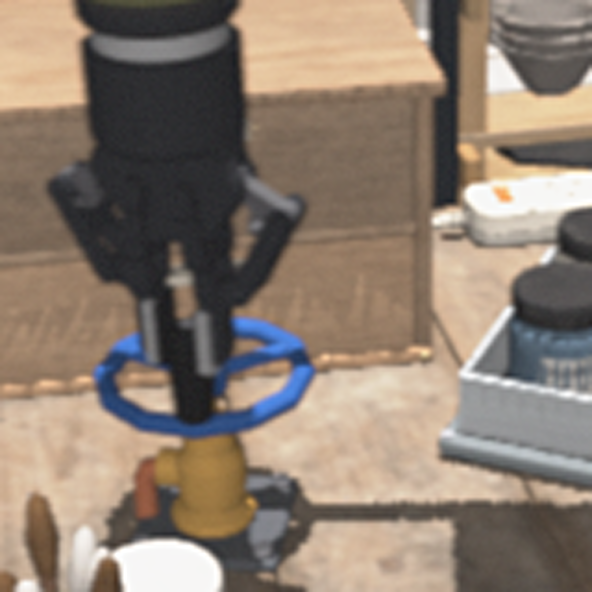

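The handle followed round to crop (192,380). Continue.

>>> apply_moves([
  [[0, 9.3, -2, 0, 10], [0, 19, -3, 0, 10], [0, 28.4, -2.5, 0, 10], [0, 37.7, 0, 0, 10], [0, 46.5, 3.6, 0, 10], [0, 54.4, 9, 0, 10], [0, 61.3, 15.7, 0, 10], [0.3, 67, 23.4, 0, 10]],
])

```text
time: 19.45
tcp_pos: [0.5829, 0.3385, 0.1301]
ee_rot: [0.545, 0.449, 0.538, -0.461]
ft_force: [-6.4, -4.2, 10.6]
grip_width: 0.251
```

Run:
```python
from h import *
st(); arc(-48,8)
```

```text
t 19.45 tcp [0.5829 0.3385 0.1301] head 9.9 f [-6.4 -4.2 10.6] grip 21.4 q [ 0.47  0.52  1.39 -0.02  1.24  0.3 ]
ang,r [41.0413  0.0556]
[[0.2, 2.2, 5.4, 0, 10], [0.3, 4.4, 10.7, 0, 10], [0.4, 5.9, 16.3, 0, 10], [0.4, 7.0, 21.9, 0, 10], [0.5, 7.4, 27.7, 0, 10], [0.7, 7.2, 33.4, 0, 10], [0.8, 6.4, 39.1, 0, 10], [0.9, 5.0, 44.7, 0, 10]]
```

>>> apply_moves([
  [[-0.5, 1.8, 5.4, 0, 10], [-0.5, 3.5, 10.7, 0, 10], [-0.5, 5, 16.3, 0, 10], [-0.5, 6, 22, 0, 10], [-0.3, 6.4, 27.7, 0, 10], [0, 6.2, 33.4, 0, 10], [0, 5.4, 39, 0, 10], [0, 4, 44.5, 0, 10]],
])

```text
time: 20.25
tcp_pos: [0.5923, 0.3162, 0.1311]
ee_rot: [0.537, 0.458, 0.546, -0.452]
ft_force: [-6.3, 57.1, -11.3]
grip_width: 0.249
```

Run:
```python
from h import *
st(); arc(-48,8,r=.0545)
```

```text
t 20.25 tcp [0.5923 0.3162 0.1311] head 10.0 f [ -6.3  57.1 -11.3] grip 21.2 q [0.42 0.51 1.41 0.02 1.22 0.24]
ang,r [15.521   0.0532]
[[1.0, 1.5, 5.6, 0, 10], [0.9, 1.2, 11.3, 0, 10], [0.8, 0.3, 16.9, 0, 10], [0.7, -1.3, 22.4, 0, 10], [0.6, -3.4, 27.7, 0, 10], [0.6, -6.0, 32.8, 0, 10], [0.5, -9.1, 37.5, 0, 10], [0.4, -12.8, 41.9, 0, 10]]
```

The push has risen to 57 N: that is the stop, near 15–18°. Ease the push to read the stop angle.

Run:
```python
from h import *
c=snap('scene','s18')
cv2.imwrite('pics/s18c.png',cv2.cvtColor(cv2.resize(c['pixels'][130:290,220:380],None,fx=3.7,fy=3.7,interpolation=cv2.INTER_CUBIC),cv2.COLOR_RGB2BGR))
st(); print(pose()[1].round(3)); arc(0,1,r=.0545); arc(2,1,r=.0545)
P=cloud(c)
print(cyl(c,(235,320,170,250),.108,.125,.0118,(.592,.316)))
```

```text
t 20.3 tcp [0.5927 0.3138 0.131 ] head 10.0 f [-4.3 39.5 -3.7] grip 21.1 q [0.42 0.51 1.41 0.01 1.22 0.24]
[[-0.004  0.985  0.174]
 [ 0.011  0.174 -0.985]
 [-1.    -0.002 -0.012]]
ang,r [12.8252  0.0531]
[[1.0, 1.4, -0.1, 0, 10]]
ang,r [12.8252  0.0531]
[[1.1, 1.3, -2.0, 0, 10]]
(array([0.5922, 0.325 ]), 85, 0.0106)
```

View pics/s18c.png

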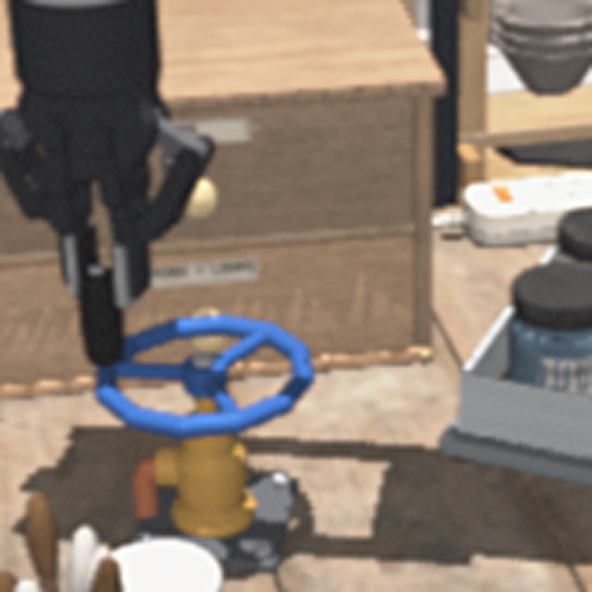

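Run:
```python
from h import *
c=load('s18');P=cloud(c);px=c['pixels'].astype(int)
T=c['cam_to_world']
k=(px.max(-1)<60)&(P[...,2]>.110)&(P[...,2]<.128)&(np.hypot(P[...,0]-.592,P[...,1]-.32)<.03)
Q=P[k]
f=least_squares(lambda x:np.hypot(Q[:,0]-x[0],Q[:,1]-x[1])-.0118,[.592,.318],loss='soft_l1',f_scale=.002)
print('handle',f.x.round(4),len(Q),np.degrees(np.arctan2(*(f.x-C)[::-1])).round(1),np.hypot(*(f.x-C)))
def proj(p):
    q=(np.array(p)-T[:3,3])@T[:3,:3]; return (np.array([q[0]/q[2]*c['fx']+c['cx']-220,q[1]/q[2]*c['fy']+c['cy']-130])*3.7+1.3).round(1)
for a in (10,13,16,19,22,25): 
    h=C+.055*np.array([np.cos(np.radians(a)),np.sin(np.radians(a))]); print(a,proj([*h,.110]),proj([*h,.125]))
# same for the first picture (s16), handle free at known angle
c2=load('s13');P2=cloud(c2);k=(P2[...,2]>.112)&(P2[...,2]<.157)&(np.hypot(P2[...,0]-.503,P2[...,1]-.262)<.03);Q=P2[k]
f=least_squares(lambda x:np.hypot(Q[:,0]-x[0],Q[:,1]-x[1])-.0118,[.503,.262],loss='soft_l1',f_scale=.002);print('start handle',f.x,np.degrees(np.arctan2(*(f.x-C)[::-1])))
rows=px[225,235:262].max(-1);print(rows)
rows=px[222,235:262].max(-1);print(rows)
```

```text
handle [0.5924 0.3252] 68 24.3 0.05637075212516876
10 [116.6 340.5] [114.4 316.7]
13 [114.1 342.9] [111.8 319.1]
16 [111.8 345.3] [109.5 321.5]
19 [109.7 347.9] [107.4 324. ]
22 [107.9 350.4] [105.6 326.5]
25 [106.3 353. ] [104. 329.]
start handle [0.50539095 0.26147943] -131.30866370725792
[154 152 152 156 158 163 158 128  76  35  35  33  36  36  35  30  34  40
  71  92  94  92  94 119 139 148 151]
[159 159 160 156 152 153 148 100  50  34  35  36  36  36  34  32  32  32
  62  92 101 106 115 119 118 117 114]
```

The handle itself stands at about 25° (depth fit and projection agree) while the TCP slid on to 13° along the pads, so the handle is off-centre in the jaws. I'll ease off, open, recentre, and regrip; the wheel stays where it is.

Run:
```python
from h import *
st()
plan([(.5908,.3252,.131,10,50,2)])
```

```text
t 20.3 tcp [0.5927 0.3138 0.131 ] head 10.0 f [-4.3 39.5 -3.7] grip 21.1 q [0.42 0.51 1.41 0.01 1.22 0.24]
[[0.1, 0.0, -5.8, 0.0, 50.0], [0.2, 0.1, -11.6, 0.0, 50.0]]
```

>>> apply_moves([
  [[0, 0, 0, 0, 10], [0, 0, 0, 0, 10], [0, 0, 0, 0, 55], [0, 0, 0, 0, 55], [0, 0, 0, 0, 55], [0, 0, -6, 0, 55], [0, 0, -11.5, 0, 55], [0, 0, -11.5, 0, 55]],
])

```text
time: 21.1
tcp_pos: [0.5907, 0.3257, 0.1312]
ee_rot: [0.538, 0.457, 0.545, -0.452]
ft_force: [-0.1, 0.1, -0.3]
grip_width: 0.641
```

Run:
```python
from h import *
c=snap('scene','s19')
cv2.imwrite('pics/s19c.png',cv2.cvtColor(cv2.resize(c['pixels'][150:260,210:320],None,fx=5.4,fy=5.4,interpolation=cv2.INTER_CUBIC),cv2.COLOR_RGB2BGR))
st()
P=cloud(c);px=c['pixels'].astype(int)
k=(px.max(-1)<60)&(P[...,2]>.111)&(P[...,2]<.155)&(np.hypot(P[...,0]-.592,P[...,1]-.326)<.018)
Q=P[k]
f=least_squares(lambda x:np.hypot(Q[:,0]-x[0],Q[:,1]-x[1])-.0118,[.592,.318],loss='soft_l1',f_scale=.002)
print('handle',f.x.round(4),len(Q),'minus bias',f.x-[.0018,-.001], np.degrees(np.arctan2(*(f.x-[.0018,-.001]-C)[::-1])).round(1),np.hypot(*(f.x-[.0018,-.001]-C)))
```

```text
t 21.15 tcp [0.5907 0.3254 0.1312] head 10.0 f [-0.3  0.4  0.2] grip 55.1 q [0.43 0.51 1.4  0.01 1.23 0.25]
handle [0.5924 0.3258] 198 minus bias [0.59060251 0.32683018] 26.6 0.05547023047566066
```

View pics/s19c.png

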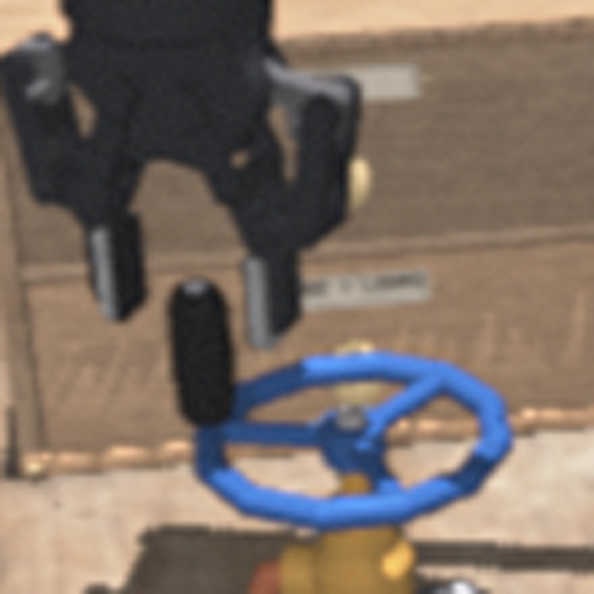

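Handle top at crop (195,290), between the open pads; handle angle at the stop ≈ 26°. Regrip there and press gently once more clockwise.

Run:
```python
from h import *
plan([(.5906,.3263,.130,10,10,1),(.5912,.3235,.130,10,10,1),(.592,.3215,.130,10,10,1)])
```

```text
[[1.2, 0.1, -0.8, 0.0, 10.0], [1.1, 0.2, 2.0, 0.0, 10.0], [1.1, 0.6, 4.1, 0.0, 10.0]]
```

>>> apply_moves([
  [[1, 0, -0.8, 0, 55], [1, 0, -0.8, 0, 10], [1, 0, -0.8, 0, 10], [1, 0, -0.8, 0, 10], [1, 0, -0.8, 0, 10], [1, 0, -0.8, 0, 10], [1, 0, -0.8, 0, 10], [1, 0, -0.8, 0, 10]],
], force=60)

```text
time: 21.95
tcp_pos: [0.5906, 0.3262, 0.1304]
ee_rot: [0.538, 0.457, 0.545, -0.452]
ft_force: [-0.7, -0.4, 2.6]
grip_width: 0.246
```

Run:
```python
from h import *
st(); print(ang())
```

```text
t 21.95 tcp [0.5906 0.3262 0.1304] head 10.0 f [-0.7 -0.4  2.6] grip 21.0 q [0.44 0.51 1.4  0.01 1.23 0.26]
(np.float64(26.028846988305276), np.float64(0.055239242206012215))
```

>>> apply_moves([
  [[0, 0.2, 1.5, 0, 10], [0, 0.4, 3, 0, 10], [0, 0.5, 4, 0, 10], [0, 0.5, 4, 0, 10]],
])

```text
time: 22.35
tcp_pos: [0.5908, 0.3258, 0.1304]
ee_rot: [0.536, 0.458, 0.547, -0.451]
ft_force: [-2.2, 9.2, 0.6]
grip_width: 0.244
```

Run:
```python
from h import *
st(); print(ang())
```

```text
t 22.35 tcp [0.5908 0.3258 0.1304] head 10.0 f [-2.2  9.2  0.6] grip 20.8 q [0.43 0.51 1.4  0.02 1.22 0.25]
(np.float64(25.596281091494085), np.float64(0.055204235799174155))
```

Only 0.4 mm of travel for a 4 mm command, at 9 N: stop confirmed at 25.6°. Now two turns counterclockwise, back to this same angle.

```bash
sed -i 's/^C=.*/C=np.array([.5406,.3015])/' h.py
python3 - <<'E'
from h import *
arc(116,8,r=.055)
E
```

```text
ang,r [25.882   0.0558]
[[0.7, -6.2, -12.5, 0, 10], [0.9, -14.7, -23.5, 0, 10], [1.1, -25.6, -32.1, 0, 10], [1.2, -38.4, -37.6, 0, 10], [1.2, -52.1, -39.7, 0, 10], [1.3, -65.9, -38.4, 0, 10], [1.2, -78.9, -33.6, 0, 10], [1.1, -90.4, -25.7, 0, 10]]
```

>>> apply_moves([
  [[0.4, -6, -12.5, 0, 10], [0.6, -14.7, -23.5, 0, 10], [0.7, -25.6, -32, 0, 10], [0.8, -38.4, -37.6, 0, 10], [0.8, -52, -39.7, 0, 10], [0.8, -66, -38.4, 0, 10], [0.8, -79, -33.6, 0, 10], [0.7, -90.4, -25.7, 0, 10]],
])

```text
time: 23.15
tcp_pos: [0.4965, 0.3344, 0.1304]
ee_rot: [0.538, 0.457, 0.547, -0.451]
ft_force: [5.8, -3.1, -0.2]
grip_width: 0.246
```

Run:
```python
from h import *
st(); arc(120,8,r=.055)
c=snap('scene','s20')
cv2.imwrite('pics/s20c.png',cv2.cvtColor(cv2.resize(c['pixels'][130:290,220:380],None,fx=3.7,fy=3.7,interpolation=cv2.INTER_CUBIC),cv2.COLOR_RGB2BGR))
```

```text
t 23.15 tcp [0.4965 0.3344 0.1304] head 10.1 f [ 5.8 -3.1 -0.2] grip 21.0 q [0.51 0.42 1.58 0.02 1.14 0.33]
ang,r [1.432696e+02 5.510000e-02]
[[0.3, -9.0, 11.2, 0, 10], [0.1, -15.0, 24.2, 0, 10], [-0.2, -17.3, 38.4, 0, 10], [-0.4, -15.9, 52.7, 0, 10], [-0.6, -10.8, 66.1, 0, 10], [-0.8, -2.4, 77.8, 0, 10], [-1.0, 8.7, 86.9, 0, 10], [-1.1, 21.7, 92.8, 0, 10]]
```

View pics/s20c.png

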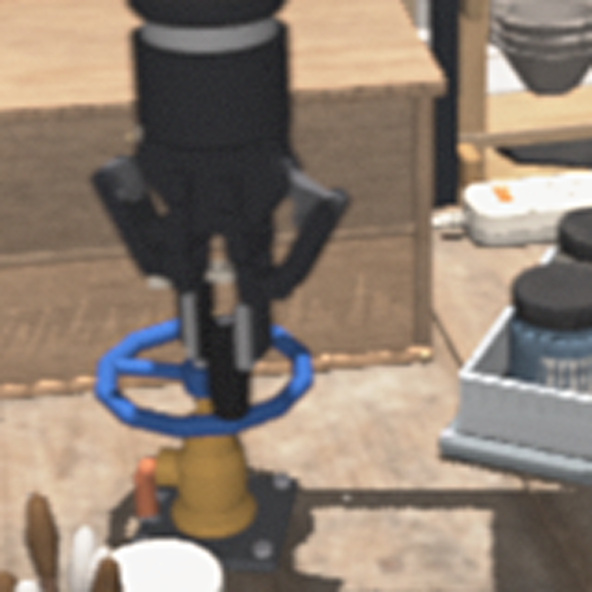

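The handle follows (crop 228,370), wheel at 143° (turned 117°). Continue.

>>> apply_moves([
  [[0, -9, 11, 0, 10], [0, -15, 24, 0, 10], [-0.2, -17, 38.4, 0, 10], [-0.4, -16, 52.7, 0, 10], [-0.6, -11, 66, 0, 10], [-0.8, -2.4, 77.8, 0, 10], [-1, 8.7, 87, 0, 10], [-1.1, 21.7, 92.8, 0, 10]],
])

```text
time: 24.0
tcp_pos: [0.5323, 0.2472, 0.1304]
ee_rot: [0.536, 0.458, 0.547, -0.45]
ft_force: [0.2, 11.2, -1.2]
grip_width: 0.249
```

Run:
```python
from h import *
st(); arc(120,8,r=.055)
```

```text
t 24.0 tcp [0.5323 0.2472 0.1304] head 10.0 f [ 0.2 11.2 -1.2] grip 21.2 q [0.35 0.4  1.61 0.02 1.13 0.17]
ang,r [-9.86731e+01  5.49000e-02]
[[0.3, 14.0, 2.9, 0, 10], [0.3, 28.4, 2.0, 0, 10], [0.4, 42.0, -2.7, 0, 10], [0.5, 53.9, -10.7, 0, 10], [0.7, 63.4, -21.5, 0, 10], [1.0, 69.7, -34.3, 0, 10], [1.3, 72.5, -48.4, 0, 10], [1.5, 71.5, -62.7, 0, 10]]
```

```bash
sed -i 's/^C=.*/C=np.array([.5406,.3018])/' h.py
python3 - <<'E'
from h import *
arc(122,8,r=.0543)
E
```

```text
ang,r [-9.86261e+01  5.52000e-02]
[[0.3, 14.4, 1.9, 0, 10], [0.3, 28.8, 0.9, 0, 10], [0.4, 42.4, -3.9, 0, 10], [0.6, 54.2, -12.1, 0, 10], [0.8, 63.5, -23.2, 0, 10], [1.0, 69.5, -36.3, 0, 10], [1.3, 71.9, -50.5, 0, 10], [1.6, 70.5, -64.8, 0, 10]]
```

>>> apply_moves([
  [[0.2, 14.4, 1.9, 0, 10], [0.3, 28.8, 0.9, 0, 10], [0.4, 42.4, -4, 0, 10], [0.6, 54.2, -12, 0, 10], [0.8, 63.5, -23, 0, 10], [1, 69.5, -36, 0, 10], [1.3, 72, -50.5, 0, 10], [1.6, 70.5, -65, 0, 10]],
])

```text
time: 24.8
tcp_pos: [0.5909, 0.3255, 0.1304]
ee_rot: [0.536, 0.459, 0.547, -0.449]
ft_force: [2.2, -0.5, 5.6]
grip_width: 0.248
```

Run:
```python
from h import *
st(); arc(120,8,r=.0543)
c=snap('scene','s21')
cv2.imwrite('pics/s21c.png',cv2.cvtColor(cv2.resize(c['pixels'][130:290,220:380],None,fx=3.7,fy=3.7,interpolation=cv2.INTER_CUBIC),cv2.COLOR_RGB2BGR))
```

```text
t 24.8 tcp [0.5909 0.3255 0.1304] head 10.0 f [ 2.2 -0.5  5.6] grip 21.1 q [0.43 0.51 1.41 0.02 1.22 0.25]
ang,r [25.2382  0.0557]
[[0.6, -6.8, -12.7, 0, 10], [0.8, -15.4, -23.9, 0, 10], [1.0, -26.7, -32.5, 0, 10], [1.1, -39.8, -37.9, 0, 10], [1.1, -53.9, -39.7, 0, 10], [1.1, -67.9, -37.8, 0, 10], [1.0, -81.0, -32.3, 0, 10], [0.8, -92.2, -23.7, 0, 10]]
```

View pics/s21c.png

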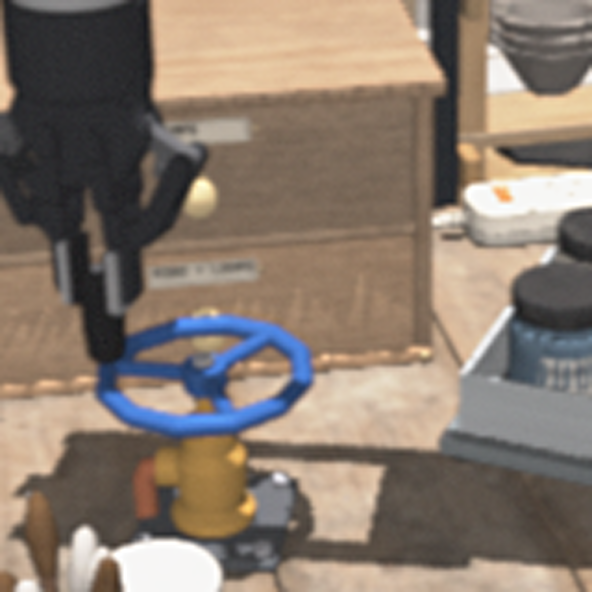

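One full turn: the TCP is back at (0.5909, 0.3255), the handle at crop (104,320) as at the stop. Second turn.

>>> apply_moves([
  [[0.4, -6.8, -12.7, 0, 10], [0.6, -15.4, -24, 0, 10], [0.7, -26.7, -32.5, 0, 10], [0.8, -39.8, -38, 0, 10], [0.8, -54, -39.7, 0, 10], [0.8, -68, -37.8, 0, 10], [0.7, -81, -32.3, 0, 10], [0.5, -92, -23.7, 0, 10]],
])

```text
time: 25.65
tcp_pos: [0.4954, 0.3335, 0.1304]
ee_rot: [0.538, 0.459, 0.547, -0.448]
ft_force: [12.1, -5.6, -1.3]
grip_width: 0.245
```

Run:
```python
from h import *
st(); arc(120,8,r=.0543)
```

```text
t 25.65 tcp [0.4954 0.3335 0.1304] head 10.2 f [12.1 -5.6 -1.3] grip 20.9 q [0.51 0.41 1.59 0.02 1.13 0.32]
ang,r [1.450187e+02 5.520000e-02]
[[0.2, -8.0, 11.9, 0, 10], [-0.1, -13.5, 24.9, 0, 10], [-0.4, -15.4, 39.0, 0, 10], [-0.6, -13.6, 53.1, 0, 10], [-0.8, -8.2, 66.2, 0, 10], [-1.0, 0.4, 77.4, 0, 10], [-1.2, 11.6, 86.1, 0, 10], [-1.2, 24.7, 91.6, 0, 10]]
```

>>> apply_moves([
  [[0, -7, 11.9, 0, 10], [0, -12.5, 25, 0, 10], [-0.3, -14.4, 39, 0, 10], [-0.5, -12.8, 53, 0, 10], [-0.7, -7.6, 66, 0, 10], [-0.9, 0.6, 77, 0, 10], [-1, 11.6, 85.5, 0, 10], [-1.1, 24.7, 91, 0, 10]],
])

```text
time: 26.45
tcp_pos: [0.5344, 0.2474, 0.1303]
ee_rot: [0.537, 0.458, 0.548, -0.449]
ft_force: [-0.7, 1.6, 8.5]
grip_width: 0.247
```

Run:
```python
from h import *
st(); 
a,_=ang(); print(26-a); arc(90,6,r=.0543)
```

```text
t 26.45 tcp [0.5344 0.2474 0.1303] head 10.2 f [-0.7  1.6  8.5] grip 21.1 q [0.35 0.4  1.6  0.02 1.13 0.16]
122.46209696573833
ang,r [-9.64621e+01  5.48000e-02]
[[0.2, 14.1, 1.8, 0, 10], [0.3, 28.2, 0.4, 0, 10], [0.4, 41.5, -4.7, 0, 10], [0.5, 53.0, -13.0, 0, 10], [0.7, 61.9, -24.0, 0, 10], [1.0, 67.7, -36.9, 0, 10]]
```

>>> apply_moves([
  [[0, 14, 1.8, 0, 10], [0.2, 28, 0.4, 0, 10], [0.3, 41.5, -4.7, 0, 10], [0.4, 53, -13, 0, 10], [0.5, 62, -24, 0, 10], [0.8, 67.7, -37, 0, 10], [0.8, 67.7, -37, 0, 10]],
])

```text
time: 27.15
tcp_pos: [0.5959, 0.2968, 0.1304]
ee_rot: [0.538, 0.459, 0.548, -0.448]
ft_force: [4.2, 0.7, 4.9]
grip_width: 0.246
```

Run:
```python
from h import *
st(); 
plan([(.5945,.3075,.1304,None,10,1),(.5940,.3135,.1304,None,10,1),(.5925,.3195,.1304,None,10,1),(.5908,.3245,.1304,None,10,1),(.5906,.3258,.1304,None,10,2)])
```

```text
t 27.15 tcp [0.5959 0.2968 0.1304] head 10.2 f [4.2 0.7 4.9] grip 21.0 q [0.39 0.5  1.43 0.02 1.21 0.2 ]
[[0.2, 0.6, -10.8, -0.0, 10.0], [0.4, 1.1, -16.8, -0.0, 10.0], [0.5, 0.7, -23.0, -0.0, 10.0], [0.6, -0.1, -28.2, -0.0, 10.0], [0.6, -0.1, -28.8, -0.0, 10.0], [0.6, -0.0, -29.5, -0.0, 10.0]]
```

>>> apply_moves([
  [[0, 0.3, -6, 0, 10], [0.2, 0.6, -12, 0, 10], [0.2, 1, -18, 0, 10], [0.3, 0.6, -23.5, 0, 10], [0.3, 0, -28, 0, 10], [0.4, 0, -29.5, 0, 10], [0.4, 0, -29.5, 0, 10], [0.4, 0, -29.5, 0, 10]],
])

```text
time: 27.95
tcp_pos: [0.5905, 0.3261, 0.1305]
ee_rot: [0.537, 0.459, 0.548, -0.448]
ft_force: [3.7, 2.2, 1.2]
grip_width: 0.249
```

Run:
```python
from h import *
st(); print(ang())
c=snap('scene','s22')
cv2.imwrite('pics/s22c.png',cv2.cvtColor(cv2.resize(c['pixels'][130:290,220:380],None,fx=3.7,fy=3.7,interpolation=cv2.INTER_CUBIC),cv2.COLOR_RGB2BGR))
for fn in('s18','s19','s22'):
    d=load(fn);P=cloud(d);px=d['pixels'].astype(int)
    k=(px.max(-1)<60)&(P[...,2]>.110)&(P[...,2]<.128)&(np.hypot(P[...,0]-.592,P[...,1]-.323)<.03);Q=P[k]
    f=least_squares(lambda x:np.hypot(Q[:,0]-x[0],Q[:,1]-x[1])-.0118,[.592,.32],loss='soft_l1',f_scale=.002)
    print(fn,f.x.round(4),len(Q),np.degrees(np.arctan2(*(f.x-C)[::-1])).round(1))
# spoke/rim region image difference vs s19
a=load('s19')['pixels'][205:262,236:312].astype(int);b=c['pixels'][205:262,236:312].astype(int);print('wheel img diff',abs(a-b).mean())
print('olive',cyl(c,(240,290,275,330),.012,.066,.0325,(.462,.443)),cyl(load('scene0'),(240,290,275,330),.012,.066,.0325,(.462,.443)))
print('blue',cyl(c,(350,395,195,245),.062,.098,.0318,(.418,.112)),'white',cyl(c,(360,410,180,225),.075,.098,.0318,(.4336,.0217)))
```

```text
t 27.95 tcp [0.5905 0.3261 0.1305] head 10.2 f [3.7 2.2 1.2] grip 21.3 q [0.43 0.51 1.41 0.02 1.22 0.25]
(np.float64(25.926879489656898), np.float64(0.055520660299910755))
s18 [0.5924 0.3252] 68 24.3
s19 [0.5929 0.326 ] 73 24.8
s22 [0.5925 0.3251] 70 24.2
wheel img diff 5.637580794090489
olive (array([0.4642, 0.4428]), 692, 0.0013) (array([0.4643, 0.4427]), 689, 0.0013)
blue (array([0.42  , 0.1113]), 408, 0.0016) white (array([0.4344, 0.0201]), 177, 0.0017)
```

View pics/s22c.png

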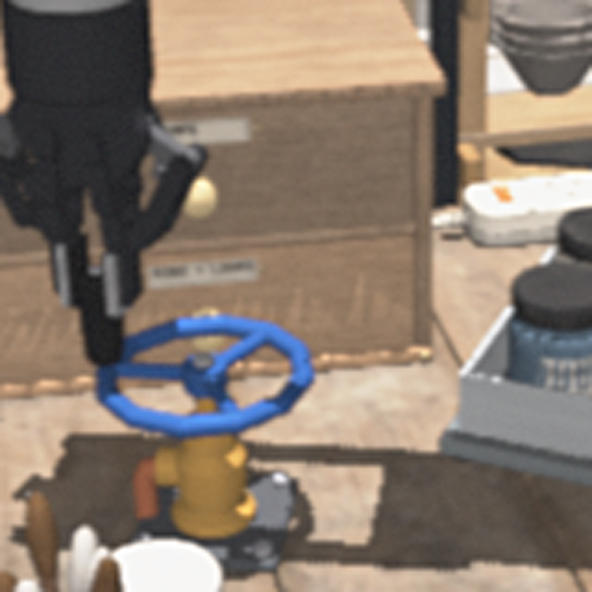

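The handle is again at crop (104,320), 24.2° by depth against 24.3–24.8° at the stop (same bias); jars and olive jar unmoved. Settle and hand in.

>>> apply_moves([
  [[0, 0, 0, 0, 10], [0, 0, 0, 0, 10], [0, 0, 0, 0, 10], [0, 0, 0, 0, 10], [0, 0, 0, 0, 10]],
])

```text
time: 28.5
tcp_pos: [0.5905, 0.3261, 0.1305]
ee_rot: [0.537, 0.459, 0.548, -0.448]
ft_force: [5.0, 1.7, 1.6]
grip_width: 0.248
```

Run:
```python
from h import *
st(); print(ang(), np.abs(read_state()['qvel']).max()); print(finish_job())
```

```text
t 28.5 tcp [0.5905 0.3261 0.1305] head 10.2 f [5.  1.7 1.6] grip 21.2 q [0.43 0.51 1.41 0.02 1.22 0.25]
(np.float64(25.923854739017063), np.float64(0.055510287976629935)) 0.0012151715988066325
the job is handed in; nothing more can be done
None
```

I handed the job in at 28.5 s, with both jars in the tray, the valve two turns open and the gripper still holding the handle. No verdict was reported.

**Jars:** The blue jar stands upright in the left cell and the white jar in the right cell, both let go. The last camera fits put each about 2 mm from its cell centre. The olive jar shows no movement.

**Valve:** I screwed it clockwise to the stop, where the push reached 57 N, and the handle slipped about 11 mm along the pads. I let go, recentred and gripped again. A second press confirmed the stop: 0.4 mm of travel for a 4 mm command, at 9 N. I then turned two full turns counterclockwise, back to the stop's handle angle:

| Measured by | At the stop | At the end |
|---|---|---|
| Tool position | about 26° | 25.9° |
| Camera depth | 24.3–24.8° | 24.2° |

**At the end:** The arm was at rest with the gripper set to 60 N on the handle. By the given tool frame, the grasp point was about 16 mm below the handle's middle.

**Disagreements:**
- **Fingertips:** In the images they sit roughly 10–20 mm behind the TCP, not 25 mm ahead as stated. I set the grasp heights from the pictures.
- **Scene camera:** Its depth readings are off by about 1.5 mm compared with the top camera and the tool position.

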